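Put mixed-up calibrators and reagents back on their colour-coded stands

TASK

Two calibrator vials and two reagent bottles have been put back on the wrong coloured stands. Rearrange them so that each stands upright in the middle of the stand whose colour matches its cap; the grey stand is free as a parking place. Set them down gently, do not tip any of them over, and do not disturb the roll of labels.

Things in the scene. Friction and masses are not known exactly. Their poses are not given: they have to be found in the camera images.
- red_vial_center (a point): a small round amber calibrator vial with a white collar and a RED flip cap: 22 mm in diameter, 45 mm tall, about 18 g, stands upright. The point is its centre, 22.5 mm above its underside; z up its axis. Grip the amber body at about this height, any yaw.
- purple_vial_center (a point): a small round amber calibrator vial with a white collar and a PURPLE flip cap: 22 mm in diameter, 45 mm tall, about 18 g, stands upright. The point is its centre, 22.5 mm above its underside; z up its axis. Grip the amber body at about this height, any yaw.
- blue_bottle_center (a point): a flat white reagent bottle with a BLUE screw cap: 35 mm (its x) by 58 mm (its y), 78 mm tall with the cap, about 62 g, stands upright. The rectangular body is 62 mm high; the 24 mm cap sits 8 mm off the middle towards -y. The point is the centre of the bottle, 39 mm above its underside; z up. Grip it at this height across the 35 mm sides, closing along its x.
- green_bottle_center (a point): a flat brown reagent bottle with a GREEN screw cap: 35 mm (its x) by 58 mm (its y), 78 mm tall with the cap, about 62 g, stands upright. The rectangular body is 62 mm high; the 24 mm cap sits 8 mm off the middle towards -y. The point is the centre of the bottle, 39 mm above its underside; z up. Grip it at this height across the 35 mm sides, closing along its x.
- red_stand_top (a point): the RED stand: a fixed round disc 92 mm in diameter with a flat black centre 72 mm wide inside a red ring; the ring is 6 mm, the black centre 7 mm above the worktop. The point is the middle of its flat top, z up. The place of the red vial; at the start another vial or bottle stands on it.
- purple_stand_top (a point): the PURPLE stand: a fixed round disc 92 mm in diameter with a flat black centre 72 mm wide inside a purple ring; the ring is 6 mm, the black centre 7 mm above the worktop. The point is the middle of its flat top, z up. The place of the purple vial; at the start another vial or bottle stands on it.
- blue_stand_top (a point): the BLUE stand: a fixed round disc 92 mm in diameter with a flat black centre 72 mm wide inside a blue ring; the ring is 6 mm, the black centre 7 mm above the worktop. The point is the middle of its flat top, z up. The place of the blue bottle; at the start another vial or bottle stands on it.
- green_stand_top (a point): the GREEN stand: a fixed round disc 92 mm in diameter with a flat black centre 72 mm wide inside a green ring; the ring is 6 mm, the black centre 7 mm above the worktop. The point is the middle of its flat top, z up. The place of the green bottle; at the start another vial or bottle stands on it.
- grey_stand_top (a point): the GREY stand: a fixed round disc 92 mm in diameter with a flat black centre 72 mm wide inside a grey ring; the ring is 6 mm, the black centre 7 mm above the worktop. The point is the middle of its flat top, z up. The spare place, empty at the start.
- label_roll_center (a point): a white roll of labels, 58 mm in diameter, 28 mm high, lying flat on the worktop to the right of the stands, beside a white microtube rack; a bystander to be left alone. The point is its centre, 14 mm above the worktop.
Mind the look-alikes: they are no part of the job. Leave any yellow look-alike of the part that bears blue_bottle_center alone.

How it is judged (in metres and radians):
At the end, for the whole second after the job is handed in: Each vial and bottle stands upright (within 0.12 rad) and at rest on the stand of its cap's colour, its axis within 13 mm of the stand's middle, its underside on the stand (within 5 mm) (horizontal distance between red_vial_center and red_stand_top below 0.013 m and z of red_vial_center in the frame of red_stand_top between 0.0175 and 0.0275 m and angle between each of red_vial_center, purple_vial_center, blue_bottle_center, green_bottle_center's own z axis and vertical below 0.12 rad and linear speed of each of red_vial, purple_vial, blue_bottle, green_bottle below 0.02 m/s and horizontal distance between purple_vial_center and purple_stand_top below 0.013 m and z of purple_vial_center in the frame of purple_stand_top between 0.0175 and 0.0275 m and horizontal distance between blue_bottle_center and blue_stand_top below 0.013 m and z of blue_bottle_center in the frame of blue_stand_top between 0.034 and 0.044 m and horizontal distance between green_bottle_center and green_stand_top below 0.013 m and z of green_bottle_center in the frame of green_stand_top between 0.034 and 0.044 m); the robot touches nothing.
It fails at once if a vial or bottle is tipped over (more than 0.6 rad) (angle between any of red_vial_center, purple_vial_center, blue_bottle_center, green_bottle_center's own z axis and vertical above 0.6 rad).
It fails at once if a vial or bottle is dropped (faster than 0.7 m/s while not held in the fingers) ((linear speed of red_vial above 0.7 m/s and contact force between the fingers and red_vial below 0.05 N) or (linear speed of purple_vial above 0.7 m/s and contact force between the fingers and purple_vial below 0.05 N) or (linear speed of blue_bottle above 0.7 m/s and contact force between the fingers and blue_bottle below 0.05 N) or (linear speed of green_bottle above 0.7 m/s and contact force between the fingers and green_bottle below 0.05 N)).
It fails at once if the roll of labels is moved more than 15 mm (distance of label_roll_center from where it was at the start of the episode above 0.015 m).
It also fails if it takes over 128 s, if anything falls off the work surface, if the arm or the gripper's body presses on something with over 40 N, if the wrist force passes 120 N, or if a joint passes its speed limit or range.

ROBOT

A 6-joint arm with a two-finger parallel gripper is mounted at the origin on a cart in front of the work surface, level with it; the furniture and walls round the work are solid. World frame = base frame: x ahead of the robot, y to its left, z up, the work surface at z = 0. Lengths are in mm, angles in degrees, forces in N, time in s.
With the tool pointing down it reaches from about 350 to 850 mm from the base axis. Payload 8.1 kg.
Tool frame: the origin (TCP) lies midway between the tips of the shut fingers; the grasp point (between the pads) lies 19 mm behind it; z points along the fingers, y is the line along which they close (so a half turn about z gives the same grasp; the last joint's range is limited). The gripper opens to 85 mm and grips with 20 to 120 N. Pads are 22 mm wide; open, the fingers measure 114 mm over their backs; the gripper's body (76 mm by 85 mm) begins 54 mm behind the grasp point. The pads swing forward as they close: fully open they stand 13 mm farther back than shut.
Start: joints at [-70.382, 7.471, 85.268, -0, 87.261, -4.893], TCP at [248.942, -545.924, 231.292] pointing down, gripper open.
Joint ranges: [-169.43, 169.43], [-51.17, 129.36], [1.28, 143.12], [-76.62, 256.62], [0, 156.53], [-152.29, 152.29]. Speed limits (degrees/s): [136.94, 136.94, 159.86, 180, 180, 180].

INTERFACE

Orientations are given as [roll, pitch, yaw] about the fixed x, y, z axes, in that order (R = Rz(yaw) Ry(pitch) Rx(roll)).
In Python, from bench import sense, snapshot, camera_params, hand_in, masks_of, pinpoint gives the robot as it stands.
- The arm moves only by the tool step_arm, never from a script. Its argument "targets" is a list of rows, each an object with "angular": the turn, a rotation vector about the tool's x, y, z scaled (see below), a list of three; "dp": the shift along the tool's x, y, z scaled (see below), a list of three; "fingers": the closure, from 0 (fully open) to 1 (shut). A call has exactly 8 rows; each row is the pose to reach, as a shift and turn from the pose commanded when the call began, along the tool's axes at that moment, turning the shorter way round; what a row does not reach only later rows make up. The controller multiplies each number of a shift by 0.2 m and each number of a turn by 180 degrees. A row lasts 1/8 s, in which the tool goes at most 62.5 mm and 10.7 degrees, less where a joint would pass 70% of its speed; a pose out of reach is approached as far as the arm can. A call with a number of a shift or a turn outside -1 to 1 is refused whole. A call with a gripper value outside its range is refused whole. The fingers move at their own pace and stop on an object; "newtons" is the grip in N (left out, the last holds). Time passes only in rows, so rows that repeat a pose let the fingers close, or fill a call up. It gives the time, the measured TCP pose, the force, the opening and the grip force at its end, in the units of the state.
- sense(): the state, without advancing time (a new reading comes with each control period).
- snapshot(name): name is "side" or "top" or "wrist"; returns the picture (384x512x3 uint8, blue, green, red); there is no depth.
- camera_params(name): a dict with "vfov" (degrees; the focal length in pixels is half the picture's height over the tangent of half this angle, whatever the lens; pixels are square), "cx", "cy" (the principal point, pixels), "R" (3x3) and "t" (3): a world point X has camera coordinates R X + t. Camera axes: x right, y down, z forward; pixel columns grow to the right and rows downward; lengths in mm; the calibration is good to about 2 mm. A picture is of the moment at which its call begins: read the wrist's pose just before it. camera_params takes no time and is no camera call; for the wrist camera it gives the pose at the moment of the call.
- hand_in(): hands the job in; it is judged then, once.
Trained networks look in the newest picture that a camera, given by its name, has taken for a name from the list of things; names that differ only in an ending like _2 or _b are one class to them, and where a whole thing is asked for, a point or a joint stands for the part that bears it (a point fixed in the world has none). Each returns a list of dicts, best first, with "conf" (0 to 1); they miss things now and then, are a little off and sometimes report something else, mostly with a low value. They report only what shows in the picture. A call takes as long as a camera call. They do not tell look-alikes from the thing itself.
- masks_of(camera, label): "pixels" (384x512 bool, what is visible of it) and "at" ([column, row] in pixels, amid what is visible of it).
- pinpoint(camera, label): "at" ([column, row] in pixels: a listed point, or the origin of a listed thing).
The state is a dict: "time": time; "joint_pos": joint angles; "qd": joint speeds; "joint_efforts": joint torques, N m; "tool_pos": TCP position; "tcp_rot": TCP orientation; "ft_force": force on the tool from outside, world axes, zero at the start; "wrist_torque": the same for the moment, N m; "finger_gap": finger opening in mm; "grip_force": force on a finger pad.
Only numpy, scipy, OpenCV 4.12 (cv2) and the standard library are available. Lean on these libraries where they do the work, as an engineer would, in place of code of your own. Each camera call takes 0.05 s, during which the arm holds its last target. There are 200 camera calls.

## Working session

There is one attempt and no reset: what is moved stays moved. The work goes in short steps, Python scripts to look and compute and a tool call to move; the robot and the scene stay as the last step left them, time stands still between calls to the robot, and variables do not carry over. Pictures are saved under pics/ and viewed, at most 14 in all, crops included, and the job is handed in when it is done.

Besides the shell and the picture viewer there is one more tool, called as name(argument=value, ...), one argument or row to a line, values as JSON. step_arm: Moves the arm, as the interface text tells. Its arguments: {"type":"object","properties":{"targets":{"type":"array","items":{"type":"object","properties":{"angular":{"type":"array","items":{"type":"number","minimum":-1,"maximum":1}},"dp":{"type":"array","items":{"type":"number","minimum":-1,"maximum":1}},"fingers":{"type":"number"}}}},"newtons":{"type":"number"}},"required":["targets"]}

```bash
mkdir -p pics; ls; python3 - <<'E'
from bench import *
import cv2, numpy as np
s=sense(); print({k:np.round(v,2).tolist() for k,v in s.items()})
for n in ("top","side"):
    cv2.imwrite(f"pics/{n}0.png",snapshot(n)); p=camera_params(n); print(n,{k:np.round(v,3).tolist() for k,v in p.items()})
E
```

```text
pics
{'time': 0.0, 'joint_pos': [-70.38, 7.52, 85.33, 0.0, 87.26, -4.89], 'qd': [0.03, -0.1, -0.03, 0.03, 0.03, -0.01], 'joint_efforts': [-0.0, -56.94, -50.05, -0.0, 0.01, 0.0], 'tool_pos': [248.75, -545.36, 230.21], 'tcp_rot': [-179.89, -0.01, 24.51], 'ft_force': [0.06, -0.73, 0.27], 'wrist_torque': [-0.05, 0.01, -0.01], 'grip_force': 0.0, 'finger_gap': 85.91}
top {'vfov': 45.3, 'cx': 252.488, 'cy': 184.31, 'R': [[-0.015, -1.0, -0.008], [-0.987, 0.016, -0.159], [0.159, 0.006, -0.987]], 't': [50.982, 579.077, 1160.782]}
side {'vfov': 47.044, 'cx': 255.872, 'cy': 191.055, 'R': [[-0.985, -0.173, -0.001], [-0.073, 0.419, -0.905], [0.157, -0.891, -0.425]], 't': [611.199, 86.176, 1403.973]}
```

View pics/top0.png

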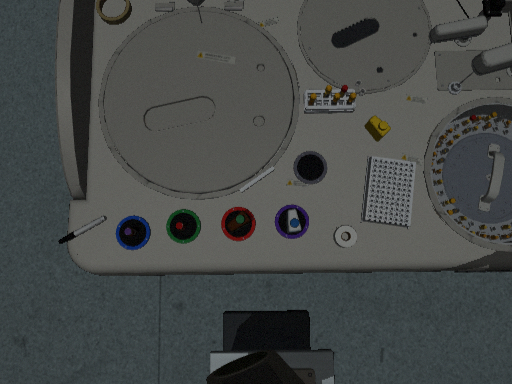

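View pics/side0.png

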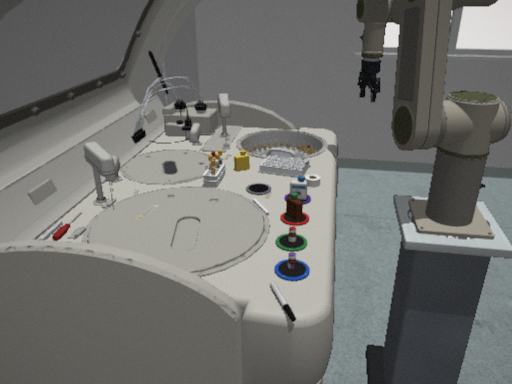

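The top view shows the blue stand at (133,232) with the purple vial, and the green stand at (183,226) with the red vial. The red stand at (238,223) holds the brown bottle with the green cap, and the purple stand at (292,222) holds the white bottle with the blue cap. The grey stand at (310,167) is empty, and the label roll is at (345,236).

Things that could be mistaken for the targets:
- **Bottles:** the yellow bottle at (378,127) is a look-alike of the blue one. The real blue-cap bottle is white, at (292,222).
- **Vials:** the amber tubes at (335,97) and in the carousel at (480,130) sit in racks. The real vials are on stands, at (130,232) and (181,226).

```bash
cat > h.py <<'E'
from bench import *
import cv2, numpy as np
from scipy.spatial.transform import Rotation as Ro
def ray(cam,uv,p=None):
    p=p or camera_params(cam); R=np.array(p["R"]); t=np.array(p["t"])
    f=192/np.tan(np.radians(p["vfov"]/2))
    d=R.T@np.array([(uv[0]-p["cx"])/f,(uv[1]-p["cy"])/f,1.]); return -R.T@t,d
def at_z(cam,uv,z,p=None):
    o,d=ray(cam,uv,p); return (o+d*(z-o[2])/d[2])[:2]
def proj(cam,X,p=None):
    p=p or camera_params(cam); c=np.array(p["R"])@X+p["t"]
    f=192/np.tan(np.radians(p["vfov"]/2)); return np.array([p["cx"]+f*c[0]/c[2],p["cy"]+f*c[1]/c[2]])
def ringfit(cam,img,hue,box,p=None,dump=None):
    # outer rim (z=6) of a coloured ring within box: rectify to worktop plane, fit circle
    x0,y0,x1,y1=box; hsv=cv2.cvtColor(img,cv2.COLOR_BGR2HSV).astype(int)
    m=(np.abs((hsv[...,0]-hue+90)%180-90)<12)&(hsv[...,1]>100)&(hsv[...,2]>40)
    k=np.zeros_like(m);k[y0:y1,x0:x1]=True; v,u=np.nonzero(m&k)
    P=np.array([at_z(cam,(a,b),6,p) for a,b in zip(u,v)])
    c=np.median(P,0)
    for _ in range(10):  # ring mid radius 41
        A=np.c_[2*P,np.ones(len(P))]; s=np.linalg.lstsq(A,(P**2).sum(1),rcond=None)[0]; c=s[:2]
        r=np.hypot(*(P-c).T); k=np.abs(r-41)<9
        if k.sum()>20: P=P[k]
    return c,np.sqrt(s[2]+c@c),len(P)
def move_to(x,y,z,yaw):
    # numbers for step_arm from commanded (approx measured) pose
    s=sense(); R=Ro.from_euler("xyz",s["tcp_rot"],degrees=True); T=Ro.from_euler("xyz",[180,0,yaw],degrees=True)
    dp=R.inv().apply(np.array([x,y,z])-s["tool_pos"])/200; an=(R.inv()*T).as_rotvec()/np.pi
    print("dp",np.round(dp,3),"ang",np.round(an,4))
E
python3 - <<'E'
from h import *
img=snapshot("top")
B={"blue":(118,(110,210,155,255)),"green":(62,(162,205,205,248)),"red":(2,(215,202,260,246)),"purple":(135,(270,200,315,244))}
for n in ("blue","green","red","purple","grey"):
    d=pinpoint("top",n+"_stand_top")
    print(n,[(np.round(e["at"],1),round(e["conf"],2),np.round(at_z("top",e["at"],7),1)) for e in d[:2]], ringfit("top",img,B[n][0],B[n][1]) if n in B else "")
for n,z in (("red_vial_center",29.5),("purple_vial_center",29.5),("blue_bottle_center",46),("green_bottle_center",46),("label_roll_center",14)):
    d=pinpoint("top",n); print(n,[(np.round(e["at"],1),round(e["conf"],2),np.round(at_z("top",e["at"],z),1)) for e in d[:2]])
c=img[195:260,105:365]; cv2.imwrite("pics/c1.png",cv2.resize(c,None,fx=3,fy=3,interpolation=2))
E
```

```text
blue [(array([131.6, 230.2]), 0.68, array([467.2, 367.2]))] (array([461.85030216, 365.06313722]), np.float64(41.10547994814606), 366)
green [(array([181.8, 227.5]), 0.64, array([472.3, 232.8])), (array([292.3, 219.1]), 0.46, array([490.1, -63. ]))] (array([476.988006  , 229.97444224]), np.float64(41.10208625934719), 314)
red [(array([237.3, 224.7]), 0.72, array([477.5,  84.3]))] (array([481.20479757,  82.72466775]), np.float64(41.07179980692752), 360)
purple [(array([290.2, 220.6]), 0.79, array([486.2, -57.3]))] (array([484.9632313 , -60.86882049]), np.float64(41.156040679756245), 329)
grey [(array([310.2, 166.1]), 0.73, array([ 633.9, -116. ]))] 
red_vial_center [(array([180.1, 228.8]), 0.38, array([467.4, 233.7]))]
purple_vial_center [(array([131.4, 231.5]), 0.52, array([462.4, 361.5]))]
blue_bottle_center [(array([293.1, 216.4]), 0.87, array([493.9, -62.2])), (array([376.9, 126.3]), 0.68, array([ 731.5, -293.1]))]
green_bottle_center [(array([240.1, 222.1]), 0.81, array([481.2,  75.5]))]
label_roll_center [(array([343.7, 237.6]), 0.79, array([ 438.5, -196.8]))]
```

View pics/c1.png

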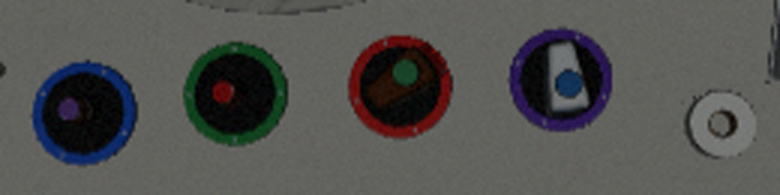

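The crop confirms the choice: purple vial on blue, red vial on green, brown bottle turned about 30° on red, and white bottle on purple. All ring fits give r≈41 mm, as they should. First I swing in over the purple stand.

```bash
python3 -c "
from h import *
move_to(385,-400,300,0)"
```

```text
dp [ 0.922 -0.382 -0.343] ang [0.     0.     0.1362]
```

step_arm(
  targets=[
    {"dp": [0.12, -0.05, -0.05], "angular": [0, 0, 0.017], "fingers": 0},
    {"dp": [0.24, -0.1, -0.1], "angular": [0, 0, 0.034], "fingers": 0},
    {"dp": [0.36, -0.15, -0.15], "angular": [0, 0, 0.051], "fingers": 0},
    {"dp": [0.48, -0.2, -0.2], "angular": [0, 0, 0.068], "fingers": 0},
    {"dp": [0.6, -0.25, -0.25], "angular": [0, 0, 0.085], "fingers": 0},
    {"dp": [0.72, -0.3, -0.3], "angular": [0, 0, 0.102], "fingers": 0},
    {"dp": [0.84, -0.35, -0.34], "angular": [0, 0, 0.119], "fingers": 0},
    {"dp": [0.92, -0.38, -0.34], "angular": [0, 0, 0.1362], "fingers": 0},
  ],
)

```text
time: 1.65
tool_pos: [385.9, -399.9, 300.5]
tcp_rot: [179.9, -0.1, -0.1]
ft_force: [-0.3, 0.0, -0.1]
finger_gap: 85.6
grip_force: 0.0
```

step_arm(
  targets=[
    {"dp": [0, -0.125, 0], "angular": [0, 0, 0], "fingers": 0},
    {"dp": [0, -0.25, 0], "angular": [0, 0, 0], "fingers": 0},
    {"dp": [0, -0.375, 0], "angular": [0, 0, 0], "fingers": 0},
    {"dp": [0, -0.5, 0], "angular": [0, 0, 0], "fingers": 0},
    {"dp": [0, -0.625, 0], "angular": [0, 0, 0], "fingers": 0},
    {"dp": [0, -0.75, 0], "angular": [0, 0, 0], "fingers": 0},
    {"dp": [0, -0.875, 0], "angular": [0, 0, 0], "fingers": 0},
    {"dp": [0, -1, 0], "angular": [0, 0, 0], "fingers": 0},
  ],
)

```text
time: 2.65
tool_pos: [384.8, -199.7, 299.5]
tcp_rot: [180.0, -0.0, -0.0]
ft_force: [0.6, 0.2, -0.5]
finger_gap: 85.3
grip_force: 0.0
```

step_arm(
  targets=[
    {"dp": [0.06, -0.11, 0], "angular": [0, 0, 0], "fingers": 0},
    {"dp": [0.12, -0.22, 0], "angular": [0, 0, 0], "fingers": 0},
    {"dp": [0.18, -0.33, 0], "angular": [0, 0, 0], "fingers": 0},
    {"dp": [0.24, -0.44, 0], "angular": [0, 0, 0], "fingers": 0},
    {"dp": [0.3, -0.55, 0], "angular": [0, 0, 0], "fingers": 0},
    {"dp": [0.36, -0.66, 0], "angular": [0, 0, 0], "fingers": 0},
    {"dp": [0.4, -0.75, 0], "angular": [0, 0, 0], "fingers": 0},
    {"dp": [0.4, -0.75, 0], "angular": [0, 0, 0], "fingers": 0},
  ],
)

```text
time: 3.65
tool_pos: [465.1, -49.5, 299.3]
tcp_rot: [-180.0, -0.0, 0.1]
ft_force: [0.3, 0.4, 0.3]
finger_gap: 85.6
grip_force: 0.0
```

```bash
python3 - <<'E'
from h import *
s=sense(); print(s["time"],s["tool_pos"],s["tcp_rot"]); p=camera_params("wrist"); print({k:np.round(v,3).tolist() for k,v in p.items()})
im=snapshot("wrist"); cv2.imwrite("pics/w1.png",im)
for n,z in (("purple_stand_top",7),("grey_stand_top",7),("red_stand_top",7),("blue_bottle_center",46),("green_bottle_center",46)):
    d=pinpoint("wrist",n); print(n,[(np.round(e["at"],1),round(e["conf"],2),np.round(at_z("wrist",e["at"],z,p),1)) for e in d[:2]])
E
```

```text
3.65 [465.09435663 -49.53456107 299.32670987] [-1.79992922e+02 -1.56163988e-03  1.08993834e-01]
{'vfov': 60.333, 'cx': 253.714, 'cy': 192.821, 'R': [[0.002, -1.0, 0.001], [-0.961, -0.002, 0.278], [-0.278, -0.001, -0.961]], 't': [-51.023, 392.21, 571.348]}
purple_stand_top [(array([258.6, 139.2]), 0.63, array([483.1, -56.4]))]
grey_stand_top [(array([309.4,  16.3]), 0.97, array([ 627.7, -115.5]))]
red_stand_top [(array([151.6, 139.3]), 0.75, array([482.7,  83. ]))]
blue_bottle_center [(array([261.4, 142.9]), 0.73, array([483.5, -59.1]))]
green_bottle_center [(array([142.9, 145.6]), 0.67, array([480. ,  82.1]))]
```

View pics/w1.png

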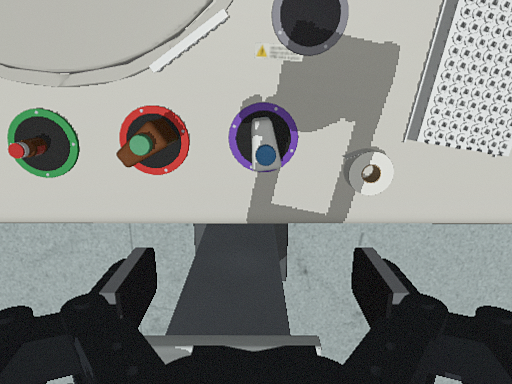

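The wrist view shows the green stand at (43,142), the red stand with the brown bottle at (154,140), and the purple stand with the white bottle at (263,137). Grey is at (310,16) and the roll at (371,173). Next I fit the bottle silhouettes for centre and yaw.

```bash
cat >> h.py <<'E'
from scipy.optimize import minimize
def _poly(cam,pts,p): return np.array([proj(cam,X,p) for X in pts],np.float32)
def bottle_sil(cam,p,x,y,a,base):
    S=4; im=np.zeros((384*S//2,512*S//2),np.uint8); S=S//2
    Rz=Ro.from_euler("z",a).as_matrix(); o=np.array([x,y,base])
    box=[o+Rz@[i*17.5,j*29,k] for i in(-1,1) for j in(-1,1) for k in(0,62)]
    cap=[o+Rz@[12*np.cos(q),-8+12*np.sin(q),k] for q in np.linspace(0,6.28,16) for k in(62,78)]
    for g in(box,cap): cv2.fillConvexPoly(im,cv2.convexHull(np.round(_poly(cam,g,p)*S).astype(np.int32)),1)
    return im>0
def fit_bottle(views,x,y,base=7,yaws=range(-90,270,15)):
    # views: list of (cam,params,mask)
    M=[cv2.resize(m.astype(np.uint8),(1024,768),interpolation=0)>0 for _,_,m in views]
    def cost(v):
        c=0
        for (cam,p,_),m in zip(views,M):
            s=bottle_sil(cam,p,v[0],v[1],v[2]*.01,base); c-=(s&m).sum()/max(1,(s|m).sum())
        return c/len(views)
    best=sorted(((cost([x,y,np.radians(q)*100]),q) for q in yaws))[:3]
    out=[]
    for _,q in best:
        r=minimize(cost,[x,y,np.radians(q)*100],method="Nelder-Mead",options=dict(initial_simplex=np.array([[x,y,np.radians(q)*100]]*4)+np.array([[0,0,0],[8,0,0],[0,8,0],[0,0,15]]),maxiter=120))
        out.append((round(-r.fun,3),np.round([r.x[0],r.x[1],np.degrees(r.x[2]*.01)],1).tolist()))
    return sorted(out,reverse=True)
def capcentre(cam,img,hue,near,z,p=None,rad=25,smin=90):
    hsv=cv2.cvtColor(img,cv2.COLOR_BGR2HSV).astype(int)
    m=((np.abs((hsv[...,0]-hue+90)%180-90)<12)&(hsv[...,1]>smin)&(hsv[...,2]>50)).astype(np.uint8)
    n,l,st,ce=cv2.connectedComponentsWithStats(m)
    c=[(np.hypot(*(ce[i]-near)),i) for i in range(1,n) if st[i,4]>12]
    c=[q for q in c if q[0]<rad]
    return [(ce[i],st[i,4],at_z(cam,ce[i],z,p)) for _,i in sorted(c)[:2]]
E
python3 - <<'E'
from h import *
pw=camera_params("wrist"); w=snapshot("wrist"); pt=camera_params("top")
B={"green":(62,(0,95,90,190)),"red":(2,(105,90,200,185)),"purple":(135,(220,90,310,185))}
for n in B: print(n,ringfit("wrist",w,*B[n],p=pw))
for n,uv,xy in (("blue",(261,143),(483,-60)),("green",(143,146),(480,82))):
    v=[]
    for cam,p in (("wrist",pw),("top",pt)):
        if cam=="top": snapshot("top") if n=="blue" else 0
        d=[e for e in masks_of(cam,n+"_bottle_center") if np.hypot(*(np.array(e["at"])-proj(cam,np.array([*xy,46]),p)))<25]
        print(cam,[(e["conf"],e["pixels"].sum()) for e in d])
        if d: v.append((cam,p,d[0]["pixels"]))
    for q in v: print(n,q[0],fit_bottle([q],*xy)[:2])
    print(n,"both",fit_bottle(v,*xy)[:2])
E
```

```text
green (array([476.5720814 , 226.56602377]), np.float64(40.71488057877723), 1339)
red (array([480.29121936,  81.14986154]), np.float64(40.91026557603297), 1566)
purple (array([484.36778806, -62.15816245]), np.float64(40.42743173526657), 1185)
wrist [(0.62, np.int64(1335))]
top []
blue wrist [(np.float64(0.773), [483.4, -61.0, 99.2]), (np.float64(0.773), [483.4, -61.0, -80.8])]
blue both [(np.float64(0.773), [483.4, -61.0, 99.2]), (np.float64(0.773), [483.4, -61.0, -80.8])]
wrist [(0.67, np.int64(1656))]
top [(0.71, np.int64(287))]
green wrist [(np.float64(0.801), [484.4, 79.3, 27.0]), (np.float64(0.8), [484.4, 78.9, 206.9])]
green top [(np.float64(0.801), [481.7, 80.8, 32.4]), (np.float64(0.779), [480.5, 78.1, 225.0])]
green both [(np.float64(0.792), [482.3, 80.9, 29.8]), (np.float64(0.789), [481.4, 80.8, 213.1])]
```

step_arm(
  targets=[
    {"dp": [-0.01, -0.125, 0.03], "angular": [0, 0, 0], "fingers": 0},
    {"dp": [-0.03, -0.25, 0.06], "angular": [0, 0, 0], "fingers": 0},
    {"dp": [-0.04, -0.375, 0.09], "angular": [0, 0, 0], "fingers": 0},
    {"dp": [-0.06, -0.5, 0.12], "angular": [0, 0, 0], "fingers": 0},
    {"dp": [-0.07, -0.625, 0.15], "angular": [0, 0, 0], "fingers": 0},
    {"dp": [-0.08, -0.75, 0.18], "angular": [0, 0, 0], "fingers": 0},
    {"dp": [-0.09, -0.875, 0.2], "angular": [0, 0, 0], "fingers": 0},
    {"dp": [-0.1, -1, 0.2], "angular": [0, 0, 0], "fingers": 0},
  ],
)

```text
time: 5.25
tool_pos: [444.5, 150.3, 258.9]
tcp_rot: [180.0, 0.0, -0.0]
ft_force: [0.5, 0.1, 0.1]
finger_gap: 85.6
grip_force: 0.0
```

step_arm(
  targets=[
    {"dp": [0, -0.12, 0.03], "angular": [0, 0, 0], "fingers": 0},
    {"dp": [0, -0.24, 0.06], "angular": [0, 0, 0], "fingers": 0},
    {"dp": [0, -0.36, 0.09], "angular": [0, 0, 0], "fingers": 0},
    {"dp": [0, -0.48, 0.12], "angular": [0, 0, 0], "fingers": 0},
    {"dp": [0, -0.6, 0.15], "angular": [0, 0, 0], "fingers": 0},
    {"dp": [0, -0.7, 0.18], "angular": [0, 0, 0], "fingers": 0},
    {"dp": [0, -0.75, 0.2], "angular": [0, 0, 0], "fingers": 0},
    {"dp": [0, -0.75, 0.2], "angular": [0, 0, 0], "fingers": 0},
  ],
)

```text
time: 6.25
tool_pos: [444.6, 299.7, 218.8]
tcp_rot: [180.0, 0.0, 0.0]
ft_force: [0.1, -1.1, 0.0]
finger_gap: 85.0
grip_force: 0.0
```

```bash
python3 - <<'E'
from h import *
s=sense(); print(s["time"],s["tool_pos"],s["tcp_rot"],s["joint_pos"]); p=camera_params("wrist")
im=snapshot("wrist"); cv2.imwrite("pics/w2.png",im)
for n,q in (("blue",(462,365)),("green",(477,229)),("red",(481,82))):
    u=proj("wrist",np.array([*q,6]),p).astype(int); b=[max(0,u[0]-70),max(0,u[1]-70),min(511,u[0]+70),min(383,u[1]+70)]
    print(n,u)
    try: print(ringfit("wrist",im,{"blue":118,"green":62,"red":2}[n],b,p))
    except Exception as e: print(e)
t=snapshot("top"); pt=camera_params("top")
for n,h,q in (("purple",140,(460,362)),("red",0,(470,233))):
    print(n,capcentre("wrist",im,h,proj("wrist",np.array([*q,50]),p),50,p,rad=45), capcentre("top",t,h,proj("top",np.array([*q,50])),50,rad=10))
E
```

```text
6.25 [444.62812772 299.72850443 218.76573585] [1.79963700e+02 4.85945157e-02 4.27447385e-02] [ 2.85111658e+01 -2.01450934e+00  9.63654533e+01 -8.77103007e-03
  8.57090776e+01  1.18469066e+02]
blue [192 148]
(array([461.30274814, 363.58922796]), np.float64(40.49425896991826), 2099)
green [319 134]
(array([476.45852057, 229.52406487]), np.float64(40.4120523755646), 2088)
red [459 130]
(array([480.87446811,  82.6481879 ]), np.float64(41.05319860135464), 2606)
purple [(array([183.7689243 , 155.83266932]), np.int32(251), array([461.80322014, 365.17439171]))] []
red [(array([325.25157233, 142.49685535]), np.int32(318), array([474.45126632, 232.31034879]))] []
```

View pics/w2.png

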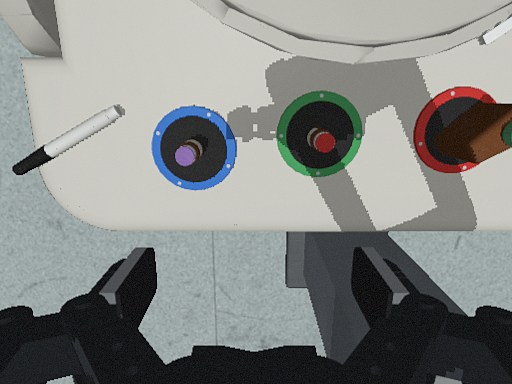

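The close view has the purple cap at (184,156) inside the blue ring centred at (193,147), and the red cap at (325,142) inside green at (319,134). The stands agree to about 2 mm. I go down to the purple vial at (462,365).

step_arm(
  targets=[
    {"dp": [0.02, -0.08, 0.08], "angular": [0, 0, 0], "fingers": 0.3},
    {"dp": [0.04, -0.16, 0.16], "angular": [0, 0, 0], "fingers": 0.3},
    {"dp": [0.06, -0.24, 0.24], "angular": [0, 0, 0], "fingers": 0.3},
    {"dp": [0.087, -0.326, 0.32], "angular": [0, 0, 0], "fingers": 0.3},
    {"dp": [0.087, -0.326, 0.42], "angular": [0, 0, 0], "fingers": 0.3},
    {"dp": [0.087, -0.326, 0.52], "angular": [0, 0, 0], "fingers": 0.3},
    {"dp": [0.087, -0.326, 0.6], "angular": [0, 0, 0], "fingers": 0.3},
    {"dp": [0.087, -0.326, 0.6], "angular": [0, 0, 0], "fingers": 0.3},
  ],
)

```text
time: 7.35
tool_pos: [461.2, 363.5, 97.3]
tcp_rot: [179.9, 0.2, -0.0]
ft_force: [-0.0, -0.0, -0.7]
finger_gap: 59.7
grip_force: 0.0
```

```bash
python3 - <<'E'
from h import *
s=sense(); print(s["tool_pos"],s["finger_gap"]); p=camera_params("wrist")
im=snapshot("wrist"); cv2.imwrite("pics/w3.png",im)
print(capcentre("wrist",im,140,proj("wrist",np.array([462,365,50]),p),50,p,rad=60))
E
```

```text
[461.15555261 363.53644594  97.28427362] 59.744447061838414
[(array([250.16531605, 217.03241491]), np.int32(617), array([461.89985417, 365.19238168]))]
```

View pics/w3.png

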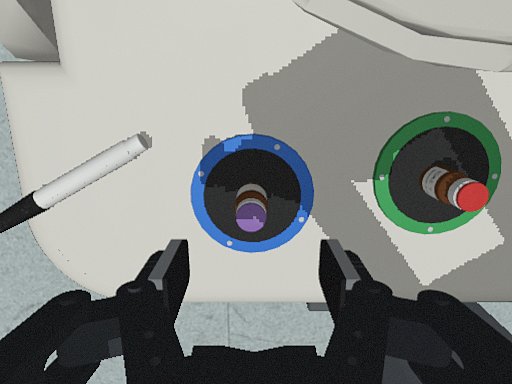

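The purple cap at (250,217) reads (461.9,365.2), as before, and lies centred between the fingers. Now I descend, grip and lift.

step_arm(
  newtons=25,
  targets=[
    {"dp": [0, 0, 0.08], "angular": [0, 0, 0], "fingers": 0.3},
    {"dp": [0, 0, 0.16], "angular": [0, 0, 0], "fingers": 0.3},
    {"dp": [0, 0, 0.24], "angular": [0, 0, 0], "fingers": 0.3},
    {"dp": [0, 0, 0.32], "angular": [0, 0, 0], "fingers": 0.3},
    {"dp": [0, 0, 0.39], "angular": [0, 0, 0], "fingers": 0.3},
    {"dp": [0, 0, 0.43], "angular": [0, 0, 0], "fingers": 0.3},
    {"dp": [0, 0, 0.43], "angular": [0, 0, 0], "fingers": 0.3},
    {"dp": [0, 0, 0.43], "angular": [0, 0, 0], "fingers": 0.5},
  ],
)

```text
time: 8.4
tool_pos: [462.8, 365.1, 13.9]
tcp_rot: [-180.0, -0.0, -0.0]
ft_force: [0.2, 0.2, -0.2]
finger_gap: 43.8
grip_force: 0.0
```

step_arm(
  targets=[
    {"dp": [0, 0, 0], "angular": [0, 0, 0], "fingers": 0.6},
    {"dp": [0, 0, 0], "angular": [0, 0, 0], "fingers": 0.7},
    {"dp": [0, 0, 0], "angular": [0, 0, 0], "fingers": 0.8},
    {"dp": [0, 0, 0], "angular": [0, 0, 0], "fingers": 0.9},
    {"dp": [0, 0, 0], "angular": [0, 0, 0], "fingers": 1},
    {"dp": [0, 0, 0], "angular": [0, 0, 0], "fingers": 1},
    {"dp": [0, 0, 0], "angular": [0, 0, 0], "fingers": 1},
    {"dp": [0, 0, 0], "angular": [0, 0, 0], "fingers": 1},
  ],
)

```text
time: 9.4
tool_pos: [462.7, 365.0, 13.9]
tcp_rot: [-180.0, -0.0, -0.0]
ft_force: [-1.3, -0.4, 6.3]
finger_gap: 21.2
grip_force: 24.7
```

```bash
python3 -c "
from h import *
s=sense(); print(s['time'],s['tool_pos'],s['finger_gap'],s['grip_force'],s['ft_force'])"
```

```text
9.4 [462.67282296 364.9778483   13.85266013] 21.214503729358515 24.711576998233795 [-1.26077399 -0.41343414  6.29091023]
```

step_arm(
  targets=[
    {"dp": [0, 0, -0.03], "angular": [0, 0, 0], "fingers": 1},
    {"dp": [0, 0, -0.13], "angular": [0, 0, 0], "fingers": 1},
    {"dp": [0, 0, -0.27], "angular": [0, 0, 0], "fingers": 1},
    {"dp": [0, 0, -0.42], "angular": [0, 0, 0], "fingers": 1},
    {"dp": [0, 0.04, -0.57], "angular": [0, 0, 0], "fingers": 1},
    {"dp": [0, 0.12, -0.7], "angular": [0, 0, 0], "fingers": 1},
    {"dp": [0, 0.25, -0.8], "angular": [0, 0, 0], "fingers": 1},
    {"dp": [0, 0.4, -0.83], "angular": [0, 0, 0], "fingers": 1},
  ],
)

```text
time: 10.4
tool_pos: [463.2, 284.8, 182.7]
tcp_rot: [-179.9, -0.2, 0.0]
ft_force: [0.1, 0.6, 0.0]
finger_gap: 20.8
grip_force: 24.5
```

step_arm(
  targets=[
    {"dp": [0.05, 0.12, 0], "angular": [0, 0, 0], "fingers": 1},
    {"dp": [0.1, 0.25, 0], "angular": [0, 0, 0], "fingers": 1},
    {"dp": [0.15, 0.37, 0], "angular": [0, 0, 0], "fingers": 1},
    {"dp": [0.2, 0.5, 0], "angular": [0, 0, 0], "fingers": 1},
    {"dp": [0.25, 0.62, 0], "angular": [0, 0, 0], "fingers": 1},
    {"dp": [0.3, 0.75, 0], "angular": [0, 0, 0], "fingers": 1},
    {"dp": [0.36, 0.87, 0], "angular": [0, 0, 0], "fingers": 1},
    {"dp": [0.42, 1, 0], "angular": [0, 0, 0], "fingers": 1},
  ],
)

```text
time: 11.4
tool_pos: [546.7, 84.0, 180.8]
tcp_rot: [-180.0, -0.1, 0.0]
ft_force: [-0.3, 0.2, -0.6]
finger_gap: 21.2
grip_force: 24.5
```

step_arm(
  targets=[
    {"dp": [0.05, 0.13, 0], "angular": [0, 0, 0], "fingers": 1},
    {"dp": [0.11, 0.27, 0], "angular": [0, 0, 0], "fingers": 1},
    {"dp": [0.17, 0.42, 0], "angular": [0, 0, 0], "fingers": 1},
    {"dp": [0.24, 0.57, 0], "angular": [0, 0, 0], "fingers": 1},
    {"dp": [0.3, 0.72, 0], "angular": [0, 0, 0], "fingers": 1},
    {"dp": [0.36, 0.86, 0], "angular": [0, 0, 0], "fingers": 1},
    {"dp": [0.41, 0.97, 0], "angular": [0, 0, 0], "fingers": 1},
    {"dp": [0.42, 1, 0], "angular": [0, 0, 0], "fingers": 1},
  ],
)

```text
time: 12.4
tool_pos: [630.6, -116.5, 180.4]
tcp_rot: [180.0, -0.1, -0.1]
ft_force: [-0.3, -0.2, -0.2]
finger_gap: 21.1
grip_force: 24.5
```

```bash
python3 - <<'E'
from h import *
s=sense(); print(s["time"],s["tool_pos"],s["finger_gap"],s["grip_force"]); p=camera_params("wrist")
im=snapshot("wrist"); cv2.imwrite("pics/w4.png",im)
print([(np.round(e["at"]),e["conf"],at_z("wrist",e["at"],7,p)) for e in pinpoint("wrist","grey_stand_top")])
# black centre (r=36 at z=7)
u=proj("wrist",np.array([630,-116,7]),p).astype(int); print(u)
m=masks_of("wrist","grey_stand_top"); print(len(m))
E
```

```text
12.4 [ 630.61161012 -116.5346569   180.40650244] 21.127925107427618 24.50364589691162
[(array([250., 173.]), 0.85, array([ 630.5884818 , -113.98922905]))]
[252 173]
1
```

View pics/w4.png

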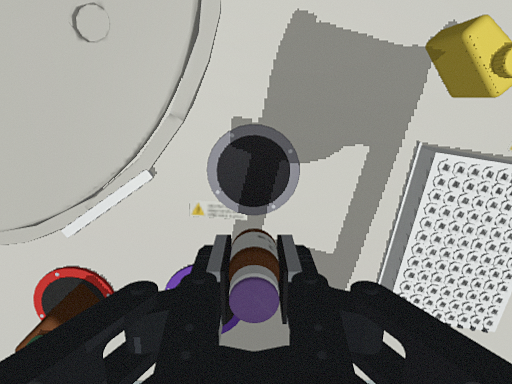

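The vial is held upright at (253,290), and the grey stand is at (253,169), which is about (633,-117). I lower it gently.

step_arm(
  targets=[
    {"dp": [0, 0, 0.08], "angular": [0, 0, 0], "fingers": 1},
    {"dp": [0.01, 0, 0.22], "angular": [0, 0, 0], "fingers": 1},
    {"dp": [0.01, 0, 0.38], "angular": [0, 0, 0], "fingers": 1},
    {"dp": [0.01, 0, 0.54], "angular": [0, 0, 0], "fingers": 1},
    {"dp": [0.01, 0, 0.67], "angular": [0, 0, 0], "fingers": 1},
    {"dp": [0.01, 0, 0.76], "angular": [0, 0, 0], "fingers": 1},
    {"dp": [0.01, 0, 0.8], "angular": [0, 0, 0], "fingers": 1},
    {"dp": [0.01, 0, 0.82], "angular": [0, 0, 0], "fingers": 1},
  ],
)

```text
time: 13.55
tool_pos: [632.5, -115.1, 15.3]
tcp_rot: [180.0, -0.0, 0.0]
ft_force: [-0.3, 0.0, 0.2]
finger_gap: 21.3
grip_force: 24.5
```

```bash
python3 -c "
from h import *
s=sense(); print(s['time'],s['tool_pos'],s['finger_gap'],s['grip_force'],s['ft_force'])"
```

```text
13.55 [ 632.46298006 -115.1417243    15.34947318] 21.284401764211545 24.503137171268463 [-0.25033467  0.04445527  0.16943616]
```

step_arm(
  targets=[
    {"dp": [0, 0, 0.004], "angular": [0, 0, 0], "fingers": 1},
    {"dp": [0, 0, 0.007], "angular": [0, 0, 0], "fingers": 1},
    {"dp": [0, 0, 0.007], "angular": [0, 0, 0], "fingers": 0.7},
    {"dp": [0, 0, 0.007], "angular": [0, 0, 0], "fingers": 0.6},
    {"dp": [0, 0, 0.007], "angular": [0, 0, 0], "fingers": 0.5},
    {"dp": [0, 0, 0.007], "angular": [0, 0, 0], "fingers": 0.4},
    {"dp": [0, 0, 0.007], "angular": [0, 0, 0], "fingers": 0.3},
    {"dp": [0, 0, 0.007], "angular": [0, 0, 0], "fingers": 0.2},
  ],
)

```text
time: 14.55
tool_pos: [632.2, -115.2, 13.9]
tcp_rot: [-180.0, 0.0, -0.0]
ft_force: [0.6, 0.9, 0.8]
finger_gap: 68.1
grip_force: 0.0
```

step_arm(
  targets=[
    {"dp": [0, 0, -0.05], "angular": [0, 0, 0], "fingers": 0.2},
    {"dp": [0, 0, -0.15], "angular": [0, 0, 0], "fingers": 0.2},
    {"dp": [0, 0, -0.3], "angular": [0, 0, 0], "fingers": 0},
    {"dp": [-0.1, -0.05, -0.45], "angular": [0, 0, 0.01], "fingers": 0},
    {"dp": [-0.3, -0.1, -0.6], "angular": [0, 0, -0.02], "fingers": 0},
    {"dp": [-0.5, -0.2, -0.75], "angular": [0, 0, -0.03], "fingers": 0},
    {"dp": [-0.7, -0.25, -0.85], "angular": [0, 0, -0.05], "fingers": 0},
    {"dp": [-0.85, -0.27, -0.85], "angular": [0, 0, -0.05], "fingers": 0},
  ],
)

```text
time: 15.55
tool_pos: [462.6, -61.1, 188.0]
tcp_rot: [179.9, -0.3, 9.1]
ft_force: [-0.4, -0.4, 1.3]
finger_gap: 85.3
grip_force: 0.0
```

```bash
python3 - <<'E'
from h import *
s=sense(); print(s["time"],s["tool_pos"],s["tcp_rot"],s["finger_gap"]); p=camera_params("wrist")
im=snapshot("wrist"); cv2.imwrite("pics/w5.png",im)
d=masks_of("wrist","blue_bottle_center"); u=proj("wrist",np.array([483,-61,46]),p); print(u,[(e["at"],e["conf"],e["pixels"].sum()) for e in d])
d=sorted(d,key=lambda e:np.hypot(*(np.array(e["at"])-u)))[0]
print(fit_bottle([("wrist",p,d["pixels"])],483,-61,yaws=(-120,-90,-75,-60,90)))
hsv=cv2.cvtColor(im,cv2.COLOR_BGR2HSV).astype(int)
print("cap",capcentre("wrist",im,105,u,83,p,rad=70))
print(ringfit("wrist",im,135,[int(max(0,u[0]-110)),int(max(0,u[1]-110)),int(u[0]+110),int(u[1]+110)],p))
ov=im.copy(); ov[...,2][d["pixels"]]=255; cv2.imwrite("pics/w5.png",ov)
E
```

```text
15.55 [462.64461854 -61.05807102 188.0234767 ] [179.86090425  -0.3385448    9.08430416] 85.33923358203272
[256.42483101 158.78146315] [([255.9, 161.7], 0.92, np.int64(2561))]
[(np.float64(0.755), [483.2, -58.3, -75.3]), (np.float64(0.755), [482.9, -61.4, 97.5]), (np.float64(0.755), [482.9, -61.4, -82.5])]
cap [(array([257.29142012, 176.64497041]), np.int32(676), array([475.82041345, -62.41822742]))]
(array([484.72812305, -61.97181917]), np.float64(40.377382766202764), 2047)
```

View pics/w5.png

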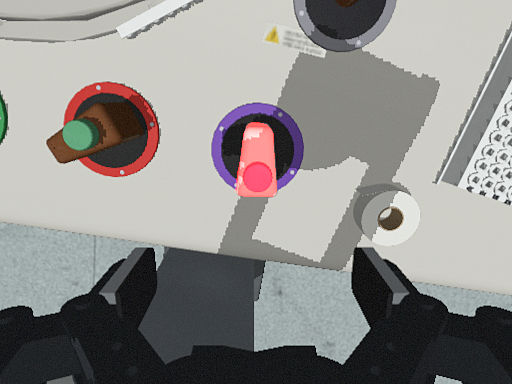

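The mask covers the white bottle at (256,160), with the cap at (257,177) reading (476,-62). The axis is in line with the tool's 9° yaw and the centre is about (483.5,-61). I descend and grip.

step_arm(
  newtons=30,
  targets=[
    {"dp": [0.05, 0.01, 0.04], "angular": [0, 0, 0], "fingers": 0},
    {"dp": [0.104, 0.016, 0.14], "angular": [0, 0, 0], "fingers": 0},
    {"dp": [0.104, 0.016, 0.28], "angular": [0, 0, 0], "fingers": 0},
    {"dp": [0.104, 0.016, 0.42], "angular": [0, 0, 0], "fingers": 0},
    {"dp": [0.104, 0.016, 0.56], "angular": [0, 0, 0], "fingers": 0},
    {"dp": [0.104, 0.016, 0.7], "angular": [0, 0, 0], "fingers": 0},
    {"dp": [0.104, 0.016, 0.8], "angular": [0, 0, 0], "fingers": 0},
    {"dp": [0.104, 0.016, 0.815], "angular": [0, 0, 0], "fingers": 0.1},
  ],
)

```text
time: 16.65
tool_pos: [482.7, -60.9, 18.7]
tcp_rot: [-179.9, 0.2, 9.0]
ft_force: [-0.0, 0.6, 0.1]
finger_gap: 77.0
grip_force: 0.0
```

step_arm(
  targets=[
    {"dp": [0, 0, 0], "angular": [0, 0, 0], "fingers": 0.25},
    {"dp": [0, 0, 0], "angular": [0, 0, 0], "fingers": 0.4},
    {"dp": [0, 0, 0], "angular": [0, 0, 0], "fingers": 0.5},
    {"dp": [0, 0, 0], "angular": [0, 0, 0], "fingers": 0.6},
    {"dp": [0, 0, 0], "angular": [0, 0, 0], "fingers": 0.8},
    {"dp": [0, 0, 0], "angular": [0, 0, 0], "fingers": 1},
    {"dp": [0, 0, 0], "angular": [0, 0, 0], "fingers": 1},
    {"dp": [0, 0, 0], "angular": [0, 0, 0], "fingers": 1},
  ],
)

```text
time: 17.65
tool_pos: [483.7, -61.3, 21.5]
tcp_rot: [180.0, -0.0, 9.0]
ft_force: [-1.4, 0.7, 6.8]
finger_gap: 29.9
grip_force: 29.4
```

```bash
python3 -c "
from h import *
s=sense(); print(s['time'],s['tool_pos'],s['tcp_rot'],s['finger_gap'],s['grip_force'],s['ft_force'])
x=Ro.from_euler('xyz',s['tcp_rot'],degrees=True).inv().apply(np.array([461.5,364.3,130])-[483.5,-61.3,s['tool_pos'][2]])/200;print(x)
x=Ro.from_euler('xyz',s['tcp_rot'],degrees=True).inv().apply(np.array([461.5,364.3,130])-s['tool_pos'])/200;print(x)"
```

```text
17.65 [483.72058076 -61.26050116  21.52379884] [ 1.79980806e+02 -4.25599742e-02  8.99488774e+00] 29.93733320410125 29.35987905599177 [-1.37495001  0.74185876  6.84701682]
[ 0.22446058 -2.11884682 -0.54292425]
[ 0.22334036 -2.11882419 -0.54292507]
```

The gap is 29.9 mm rather than 35, so I lift a little and look.

step_arm(
  targets=[
    {"dp": [0, 0, -0.02], "angular": [0, 0, 0], "fingers": 1},
    {"dp": [0, 0, -0.05], "angular": [0, 0, 0], "fingers": 1},
    {"dp": [0, 0, -0.09], "angular": [0, 0, 0], "fingers": 1},
    {"dp": [0, 0, -0.14], "angular": [0, 0, 0], "fingers": 1},
    {"dp": [0, 0, -0.18], "angular": [0, 0, 0], "fingers": 1},
    {"dp": [0, 0, -0.2], "angular": [0, 0, 0], "fingers": 1},
    {"dp": [0, 0, -0.2], "angular": [0, 0, 0], "fingers": 1},
    {"dp": [0, 0, -0.2], "angular": [0, 0, 0], "fingers": 1},
  ],
)

```text
time: 18.65
tool_pos: [483.0, -61.1, 60.6]
tcp_rot: [-180.0, 0.0, 9.0]
ft_force: [1.0, -0.3, 0.0]
finger_gap: 30.5
grip_force: 29.5
```

```bash
python3 - <<'E'
from h import *
s=sense(); print(s["time"],s["tool_pos"],s["finger_gap"],s["ft_force"])
a=snapshot("wrist"); b=cv2.resize(snapshot("side")[150:230,250:360],(440,320),interpolation=cv2.INTER_CUBIC)
o=np.zeros((384,800,3),np.uint8); o[:,:400]=a[:,56:456]; o[:320,400:800]=b[:,:400]; cv2.imwrite("pics/w6.png",o)
E
```

```text
18.65 [483.02944251 -61.08726143  60.56881067] 30.522185913793432 [ 0.97617677 -0.27489838  0.0094481 ]
```

View pics/w6.png

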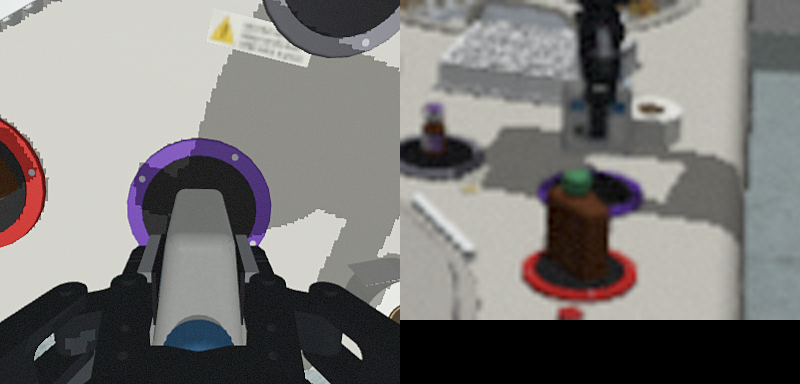

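The bottle is held upright above the purple stand and the vial stands on grey. I carry the bottle to the blue stand at height.

step_arm(
  targets=[
    {"dp": [0, 0, -0.06], "angular": [0, 0, 0], "fingers": 1},
    {"dp": [0, -0.02, -0.16], "angular": [0, 0, 0], "fingers": 1},
    {"dp": [0.01, -0.07, -0.27], "angular": [0, 0, 0], "fingers": 1},
    {"dp": [0.02, -0.15, -0.37], "angular": [0, 0, 0], "fingers": 1},
    {"dp": [0.03, -0.25, -0.43], "angular": [0, 0, 0], "fingers": 1},
    {"dp": [0.04, -0.37, -0.45], "angular": [0, 0, 0], "fingers": 1},
    {"dp": [0.05, -0.49, -0.45], "angular": [0, 0, 0], "fingers": 1},
    {"dp": [0.06, -0.62, -0.45], "angular": [0, 0, 0], "fingers": 1},
  ],
)

```text
time: 19.75
tool_pos: [476.0, 63.9, 151.9]
tcp_rot: [180.0, -0.1, 9.0]
ft_force: [0.3, -0.1, -0.9]
finger_gap: 30.2
grip_force: 29.5
```

step_arm(
  targets=[
    {"dp": [0.01, -0.12, 0], "angular": [0, 0, 0], "fingers": 1},
    {"dp": [0.02, -0.24, 0], "angular": [0, 0, 0], "fingers": 1},
    {"dp": [0.03, -0.36, 0], "angular": [0, 0, 0], "fingers": 1},
    {"dp": [0.04, -0.48, 0], "angular": [0, 0, 0], "fingers": 1},
    {"dp": [0.06, -0.6, 0], "angular": [0, 0, 0], "fingers": 1},
    {"dp": [0.07, -0.72, 0], "angular": [0, 0, 0], "fingers": 1},
    {"dp": [0.08, -0.84, 0], "angular": [0, 0, 0], "fingers": 1},
    {"dp": [0.09, -0.96, 0], "angular": [0, 0, 0], "fingers": 1},
  ],
)

```text
time: 20.75
tool_pos: [463.6, 256.6, 151.8]
tcp_rot: [-180.0, -0.0, 9.0]
ft_force: [0.1, -0.5, -0.2]
finger_gap: 30.1
grip_force: 29.5
```

step_arm(
  targets=[
    {"dp": [0.01, -0.11, 0], "angular": [0, 0, 0], "fingers": 1},
    {"dp": [0.02, -0.22, 0], "angular": [0, 0, 0], "fingers": 1},
    {"dp": [0.03, -0.33, 0], "angular": [0, 0, 0], "fingers": 1},
    {"dp": [0.05, -0.43, 0], "angular": [0, 0, 0], "fingers": 1},
    {"dp": [0.06, -0.5, 0], "angular": [0, 0, 0], "fingers": 1},
    {"dp": [0.07, -0.54, 0], "angular": [0, 0, 0], "fingers": 1},
    {"dp": [0.07, -0.54, 0], "angular": [0, 0, 0], "fingers": 1},
    {"dp": [0.07, -0.54, 0], "angular": [0, 0, 0], "fingers": 1},
  ],
)

```text
time: 21.75
tool_pos: [460.6, 364.0, 150.8]
tcp_rot: [180.0, 0.0, 9.0]
ft_force: [-0.4, 0.1, -1.0]
finger_gap: 30.5
grip_force: 29.5
```

```bash
python3 - <<'E'
from h import *
s=sense(); print(s["time"],s["tool_pos"],s["tcp_rot"],s["finger_gap"],s["grip_force"]); p=camera_params("wrist"); im=snapshot("wrist")
u=proj("wrist",np.array([461.5,364.3,6]),p).astype(int); c=ringfit("wrist",im,118,[max(0,u[0]-100),max(0,u[1]-100),min(512,u[0]+100),min(230,u[1]+100)],p); print(c)
x=Ro.from_euler('xyz',s['tcp_rot'],degrees=True).inv().apply(np.array([461.5,364.0,24])-s['tool_pos'])/200;print(x)
E
```

```text
21.75 [460.56206871 364.03271794 150.8038032 ] [1.79981255e+02 1.35686176e-02 8.97599673e+00] 30.52366857487974 29.495143610984087
(array([461.66061483, 364.29967031]), np.float64(40.40254514339692), 2435)
[0.00475685 0.00068584 0.63401817]
```

step_arm(
  targets=[
    {"dp": [0.005, 0, 0.05], "angular": [0, 0, 0], "fingers": 1},
    {"dp": [0.005, 0, 0.15], "angular": [0, 0, 0], "fingers": 1},
    {"dp": [0.005, 0, 0.28], "angular": [0, 0, 0], "fingers": 1},
    {"dp": [0.005, 0, 0.41], "angular": [0, 0, 0], "fingers": 1},
    {"dp": [0.005, 0, 0.52], "angular": [0, 0, 0], "fingers": 1},
    {"dp": [0.005, 0, 0.59], "angular": [0, 0, 0], "fingers": 1},
    {"dp": [0.005, 0, 0.62], "angular": [0, 0, 0], "fingers": 1},
    {"dp": [0.005, 0, 0.63], "angular": [0, 0, 0], "fingers": 1},
  ],
)

```text
time: 22.8
tool_pos: [461.5, 364.7, 24.8]
tcp_rot: [-180.0, -0.0, 9.0]
ft_force: [0.5, -0.6, -0.0]
finger_gap: 30.4
grip_force: 29.5
```

step_arm(
  targets=[
    {"dp": [0, 0, 0.004], "angular": [0, 0, 0], "fingers": 1},
    {"dp": [0, 0, 0.008], "angular": [0, 0, 0], "fingers": 1},
    {"dp": [0, 0, 0.012], "angular": [0, 0, 0], "fingers": 1},
    {"dp": [0, 0, 0.012], "angular": [0, 0, 0], "fingers": 1},
    {"dp": [0, 0, 0.012], "angular": [0, 0, 0], "fingers": 1},
    {"dp": [0, 0, 0.012], "angular": [0, 0, 0], "fingers": 1},
    {"dp": [0, 0, 0.012], "angular": [0, 0, 0], "fingers": 1},
    {"dp": [0, 0, 0.012], "angular": [0, 0, 0], "fingers": 1},
  ],
)

```text
time: 23.8
tool_pos: [461.4, 364.7, 22.5]
tcp_rot: [180.0, 0.0, 9.0]
ft_force: [0.9, -0.3, -1.5]
finger_gap: 30.0
grip_force: 29.5
```

step_arm(
  targets=[
    {"dp": [0, 0, 0.003], "angular": [0, 0, 0], "fingers": 1},
    {"dp": [0, 0, 0.006], "angular": [0, 0, 0], "fingers": 1},
    {"dp": [0, 0, 0.006], "angular": [0, 0, 0], "fingers": 0.6},
    {"dp": [0, 0, 0.006], "angular": [0, 0, 0], "fingers": 0.5},
    {"dp": [0, 0, 0.006], "angular": [0, 0, 0], "fingers": 0.4},
    {"dp": [0, 0, 0.006], "angular": [0, 0, 0], "fingers": 0.25},
    {"dp": [0, 0, 0.006], "angular": [0, 0, 0], "fingers": 0.1},
    {"dp": [0, 0, 0.006], "angular": [0, 0, 0], "fingers": 0},
  ],
)

```text
time: 24.8
tool_pos: [461.4, 364.7, 21.3]
tcp_rot: [180.0, 0.0, 9.0]
ft_force: [0.5, -0.7, -0.2]
finger_gap: 85.3
grip_force: 0.0
```

step_arm(
  targets=[
    {"dp": [0, 0, -0.05], "angular": [0, 0, 0], "fingers": 0},
    {"dp": [0, 0, -0.15], "angular": [0, 0, 0], "fingers": 0},
    {"dp": [0, 0, -0.28], "angular": [0, 0, 0], "fingers": 0},
    {"dp": [0, 0, -0.42], "angular": [0, 0, 0], "fingers": 0},
    {"dp": [0, 0, -0.56], "angular": [0, 0, 0], "fingers": 0},
    {"dp": [0, 0.08, -0.7], "angular": [0, 0, 0], "fingers": 0},
    {"dp": [0, 0.2, -0.78], "angular": [0, 0, 0], "fingers": 0},
    {"dp": [0, 0.3, -0.8], "angular": [0, 0, 0], "fingers": 0},
  ],
)

```text
time: 25.8
tool_pos: [472.1, 305.2, 184.5]
tcp_rot: [-179.9, -0.3, 9.0]
ft_force: [0.4, -0.8, 0.4]
finger_gap: 85.4
grip_force: 0.0
```

```bash
python3 - <<'E'
from h import *
s=sense(); print(s["time"],s["tool_pos"],s["tcp_rot"],s["finger_gap"]); p=camera_params("wrist"); im=snapshot("wrist"); cv2.imwrite("pics/w7.png",im)
d=masks_of("wrist","blue_bottle_center"); print([(e["at"],e["conf"]) for e in d])
if d: print(fit_bottle([("wrist",p,d[0]["pixels"])],461,364,yaws=(-90,-75)))
print(capcentre("wrist",im,0,proj("wrist",np.array([475,232,50]),p),50,p,rad=60))
E
```

```text
25.8 [472.08626671 305.23850998 184.51268398] [-179.91894725   -0.25058265    9.00434766] 85.3563383118353
[([182.6, 184.0], 0.72)]
[(np.float64(0.788), [459.5, 360.2, -94.1]), (np.float64(0.785), [460.5, 359.5, -94.1])]
[(array([336.79378531, 193.20903955]), np.int32(354), array([474.57405659, 232.39729558]))]
```

View pics/w7.png

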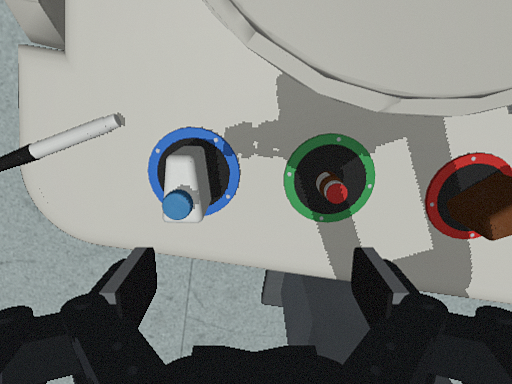

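The blue bottle stands upright in the blue ring at (184,185). Next is the red vial, cap at (337,193), at (474.5,232.4). I'll park it on the now-empty purple stand.

step_arm(
  newtons=25,
  targets=[
    {"dp": [-0.01, 0.09, 0.04], "angular": [0, 0, 0], "fingers": 0.3},
    {"dp": [-0.025, 0.2, 0.12], "angular": [0, 0, 0], "fingers": 0.3},
    {"dp": [-0.04, 0.31, 0.24], "angular": [0, 0, 0], "fingers": 0.3},
    {"dp": [-0.045, 0.36, 0.38], "angular": [0, 0, 0], "fingers": 0.3},
    {"dp": [-0.045, 0.36, 0.52], "angular": [0, 0, 0], "fingers": 0.3},
    {"dp": [-0.045, 0.36, 0.66], "angular": [0, 0, 0], "fingers": 0.3},
    {"dp": [-0.045, 0.36, 0.78], "angular": [0, 0, 0], "fingers": 0.3},
    {"dp": [-0.045, 0.36, 0.84], "angular": [0, 0, 0], "fingers": 0.3},
  ],
)

```text
time: 26.9
tool_pos: [471.0, 231.8, 10.5]
tcp_rot: [179.9, 0.2, 9.0]
ft_force: [-0.0, -0.3, -0.7]
finger_gap: 60.1
grip_force: 0.0
```

step_arm(
  targets=[
    {"dp": [0, 0, 0], "angular": [0, 0, 0], "fingers": 0.5},
    {"dp": [0, 0, 0], "angular": [0, 0, 0], "fingers": 0.6},
    {"dp": [0, 0, 0], "angular": [0, 0, 0], "fingers": 0.7},
    {"dp": [0, 0, 0], "angular": [0, 0, 0], "fingers": 0.8},
    {"dp": [0, 0, 0], "angular": [0, 0, 0], "fingers": 0.9},
    {"dp": [0, 0, 0], "angular": [0, 0, 0], "fingers": 1},
    {"dp": [0, 0, 0], "angular": [0, 0, 0], "fingers": 1},
    {"dp": [0, 0, 0], "angular": [0, 0, 0], "fingers": 1},
  ],
)

```text
time: 27.9
tool_pos: [474.1, 233.2, 14.5]
tcp_rot: [-180.0, -0.1, 9.0]
ft_force: [-1.0, -0.4, 5.8]
finger_gap: 21.2
grip_force: 24.6
```

step_arm(
  targets=[
    {"dp": [0, 0, -0.03], "angular": [0, 0, 0], "fingers": 1},
    {"dp": [0, 0, -0.13], "angular": [0, 0, 0], "fingers": 1},
    {"dp": [0, 0, -0.27], "angular": [0, 0, 0], "fingers": 1},
    {"dp": [0, 0, -0.42], "angular": [0, 0, 0], "fingers": 1},
    {"dp": [0, 0.03, -0.56], "angular": [0, 0, 0], "fingers": 1},
    {"dp": [-0.01, 0.12, -0.68], "angular": [0, 0, 0], "fingers": 1},
    {"dp": [-0.03, 0.25, -0.73], "angular": [0, 0, 0], "fingers": 1},
    {"dp": [-0.048, 0.4, -0.75], "angular": [0, 0, 0], "fingers": 1},
  ],
)

```text
time: 28.9
tool_pos: [476.6, 152.0, 164.6]
tcp_rot: [-180.0, -0.1, 9.0]
ft_force: [-0.1, 0.6, 0.4]
finger_gap: 21.1
grip_force: 24.5
```

step_arm(
  targets=[
    {"dp": [-0.02, 0.15, 0], "angular": [0, 0, 0], "fingers": 1},
    {"dp": [-0.04, 0.3, 0], "angular": [0, 0, 0], "fingers": 1},
    {"dp": [-0.06, 0.46, 0], "angular": [0, 0, 0], "fingers": 1},
    {"dp": [-0.08, 0.62, 0], "angular": [0, 0, 0], "fingers": 1},
    {"dp": [-0.1, 0.77, 0], "angular": [0, 0, 0], "fingers": 1},
    {"dp": [-0.11, 0.9, 0], "angular": [0, 0, 0], "fingers": 1},
    {"dp": [-0.12, 0.97, 0], "angular": [0, 0, 0], "fingers": 1},
    {"dp": [-0.13, 1, 0], "angular": [0, 0, 0], "fingers": 1},
  ],
)

```text
time: 29.9
tool_pos: [481.7, -49.6, 163.4]
tcp_rot: [-180.0, 0.0, 9.0]
ft_force: [0.8, -0.2, -0.7]
finger_gap: 21.0
grip_force: 24.5
```

```bash
python3 - <<'E'
from h import *
s=sense(); print(s["time"],s["tool_pos"],s["tcp_rot"],s["finger_gap"],s["grip_force"])
x=Ro.from_euler('xyz',s['tcp_rot'],degrees=True).inv().apply(np.array([484.7,-61.6,14])-s['tool_pos'])/200;print(x)
E
```

```text
29.9 [481.73607896 -49.62709499 163.36246944] [-1.79988861e+02  7.73679036e-04  8.95181528e+00] 21.04794594868299 24.523439705371857
[0.00533403 0.06158652 0.74680032]
```

step_arm(
  targets=[
    {"dp": [0.005, 0.03, 0.08], "angular": [0, 0, 0], "fingers": 1},
    {"dp": [0.005, 0.062, 0.2], "angular": [0, 0, 0], "fingers": 1},
    {"dp": [0.005, 0.062, 0.34], "angular": [0, 0, 0], "fingers": 1},
    {"dp": [0.005, 0.062, 0.48], "angular": [0, 0, 0], "fingers": 1},
    {"dp": [0.005, 0.062, 0.6], "angular": [0, 0, 0], "fingers": 1},
    {"dp": [0.005, 0.062, 0.68], "angular": [0, 0, 0], "fingers": 1},
    {"dp": [0.005, 0.062, 0.725], "angular": [0, 0, 0], "fingers": 1},
    {"dp": [0.005, 0.062, 0.735], "angular": [0, 0, 0], "fingers": 1},
  ],
)

```text
time: 30.9
tool_pos: [484.6, -61.2, 15.9]
tcp_rot: [-180.0, 0.0, 9.0]
ft_force: [-0.3, -0.6, 0.9]
finger_gap: 21.3
grip_force: 24.5
```

step_arm(
  targets=[
    {"dp": [0, 0, 0.004], "angular": [0, 0, 0], "fingers": 1},
    {"dp": [0, 0, 0.008], "angular": [0, 0, 0], "fingers": 1},
    {"dp": [0, 0, 0.01], "angular": [0, 0, 0], "fingers": 1},
    {"dp": [0, 0, 0.01], "angular": [0, 0, 0], "fingers": 1},
    {"dp": [0, 0, 0.01], "angular": [0, 0, 0], "fingers": 0.7},
    {"dp": [0, 0, 0.01], "angular": [0, 0, 0], "fingers": 0.6},
    {"dp": [0, 0, 0.01], "angular": [0, 0, 0], "fingers": 0.5},
    {"dp": [0, 0, 0.01], "angular": [0, 0, 0], "fingers": 0.3},
  ],
)

```text
time: 31.9
tool_pos: [484.8, -61.3, 14.3]
tcp_rot: [180.0, 0.0, 9.0]
ft_force: [-0.3, 0.5, -0.9]
finger_gap: 58.8
grip_force: 0.0
```

step_arm(
  targets=[
    {"dp": [0, 0, -0.06], "angular": [0, 0, 0], "fingers": 0.2},
    {"dp": [0, 0, -0.2], "angular": [0, 0, 0], "fingers": 0.2},
    {"dp": [0, 0, -0.4], "angular": [0, 0, 0], "fingers": 0},
    {"dp": [0, -0.05, -0.6], "angular": [0, 0, -0.055], "fingers": 0},
    {"dp": [0.04, -0.18, -0.78], "angular": [0, 0, -0.11], "fingers": 0},
    {"dp": [0.08, -0.34, -0.88], "angular": [0, 0, -0.165], "fingers": 0},
    {"dp": [0.12, -0.5, -0.88], "angular": [0, 0, -0.22], "fingers": 0},
    {"dp": [0.13, -0.61, -0.88], "angular": [0, 0, -0.275], "fingers": 0},
  ],
)

```text
time: 32.9
tool_pos: [491.8, 64.6, 191.9]
tcp_rot: [179.9, -0.1, 58.9]
ft_force: [-0.2, -0.4, 0.3]
finger_gap: 85.4
grip_force: 0.0
```

step_arm(
  targets=[
    {"dp": [0, 0, 0], "angular": [0, 0, -0.05], "fingers": 0},
    {"dp": [0, 0, 0], "angular": [0, 0, -0.11], "fingers": 0},
    {"dp": [0, 0, 0], "angular": [0, 0, -0.165], "fingers": 0},
    {"dp": [0, 0, 0], "angular": [0, 0, -0.22], "fingers": 0},
    {"dp": [0, 0, 0], "angular": [0, 0, -0.275], "fingers": 0},
    {"dp": [0, 0, 0], "angular": [0, 0, -0.33], "fingers": 0},
    {"dp": [0, 0, 0], "angular": [0, 0, -0.342], "fingers": 0},
    {"dp": [0, 0, 0], "angular": [0, 0, -0.342], "fingers": 0},
  ],
)

```text
time: 33.9
tool_pos: [491.5, 63.2, 191.1]
tcp_rot: [180.0, 0.0, 120.0]
ft_force: [0.7, -0.4, -0.2]
finger_gap: 85.3
grip_force: 0.0
```

```bash
python3 - <<'E'
from h import *
s=sense(); print(s["time"],s["tool_pos"],s["tcp_rot"],s["joint_pos"]); p=camera_params("wrist"); im=snapshot("wrist"); cv2.imwrite("pics/w8.png",im)
d=masks_of("wrist","green_bottle_center"); print([(e["at"],e["conf"]) for e in d])
if d: print(fit_bottle([("wrist",p,d[0]["pixels"])],482,80,yaws=(15,30,45,200,210,225)))
u=proj("wrist",np.array([482,80,46]),p); print(u,capcentre("wrist",im,65,u,83,p,rad=60))
E
```

```text
33.9 [491.4732338   63.23477867 191.13938606] [1.79957775e+02 2.64399525e-02 1.20033330e+02] [ 1.40314815e+00 -7.68542907e+00  1.04617953e+02 -2.99701424e-03
  8.30177453e+01 -2.86298284e+01]
[([248.0, 158.6], 0.92)]
[(np.float64(0.749), [479.3, 79.9, 41.0]), (np.float64(0.745), [482.3, 82.9, 212.6]), (np.float64(0.745), [482.3, 82.9, 32.6])]
[254.13392343 157.87264837] [(array([254.78366112, 174.17700454]), np.int32(661), array([485.42891363,  74.95675882]))]
```

View pics/w8.png

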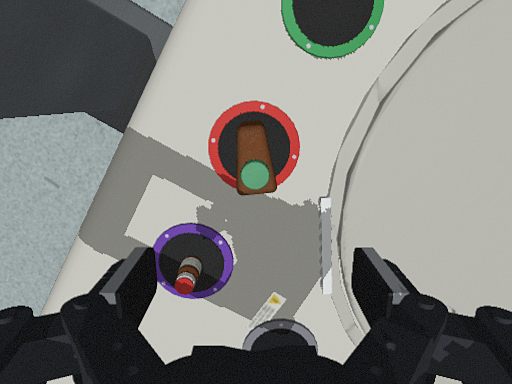

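The red vial stands parked on purple at (187,275). The brown bottle's cap is at (255,174), reading (485,75), with its axis about 4° off the tool. The centre is about (481.5,82) and the tool yaw wanted is 124. I descend and grip.

step_arm(
  newtons=30,
  targets=[
    {"dp": [0.05, 0.004, 0.04], "angular": [0, 0, -0.01], "fingers": 0},
    {"dp": [0.106, 0.004, 0.14], "angular": [0, 0, -0.022], "fingers": 0},
    {"dp": [0.106, 0.004, 0.28], "angular": [0, 0, -0.022], "fingers": 0},
    {"dp": [0.106, 0.004, 0.42], "angular": [0, 0, -0.022], "fingers": 0},
    {"dp": [0.106, 0.004, 0.56], "angular": [0, 0, -0.022], "fingers": 0},
    {"dp": [0.106, 0.004, 0.7], "angular": [0, 0, -0.022], "fingers": 0},
    {"dp": [0.106, 0.004, 0.81], "angular": [0, 0, -0.022], "fingers": 0},
    {"dp": [0.106, 0.004, 0.845], "angular": [0, 0, -0.022], "fingers": 0.1},
  ],
)

```text
time: 35.0
tool_pos: [479.5, 82.3, 19.3]
tcp_rot: [-179.8, -0.1, 124.1]
ft_force: [0.6, 0.5, 0.9]
finger_gap: 77.2
grip_force: 0.0
```

step_arm(
  targets=[
    {"dp": [0, 0, 0], "angular": [0, 0, 0], "fingers": 0.25},
    {"dp": [0, 0, 0], "angular": [0, 0, 0], "fingers": 0.4},
    {"dp": [0, 0, 0], "angular": [0, 0, 0], "fingers": 0.5},
    {"dp": [0, 0, 0], "angular": [0, 0, 0], "fingers": 0.6},
    {"dp": [0, 0, 0], "angular": [0, 0, 0], "fingers": 0.8},
    {"dp": [0, 0, 0], "angular": [0, 0, 0], "fingers": 1},
    {"dp": [0, 0, 0], "angular": [0, 0, 0], "fingers": 1},
    {"dp": [0, 0, 0], "angular": [0, 0, 0], "fingers": 1},
  ],
)

```text
time: 36.0
tool_pos: [481.9, 82.0, 22.0]
tcp_rot: [180.0, 0.0, 124.0]
ft_force: [-1.3, -0.8, 6.8]
finger_gap: 30.7
grip_force: 29.3
```

```bash
python3 - <<'E'
from h import *
s=sense(); print(s["time"],s["tool_pos"],s["tcp_rot"],s["finger_gap"],s["grip_force"])
x=Ro.from_euler('xyz',s['tcp_rot'],degrees=True).inv().apply(np.array([476.7,229,22])-s['tool_pos'])/200;print(x)
E
```

```text
36.0 [481.88363016  81.97467726  21.95996825] [1.79961927e+02 2.56840629e-02 1.24013723e+02] 30.68416532407715 29.34960558079183
[ 6.23847347e-01  3.89740128e-01 -2.20832082e-04]
```

step_arm(
  targets=[
    {"dp": [0, 0, -0.02], "angular": [0, 0, 0], "fingers": 1},
    {"dp": [0, 0, -0.08], "angular": [0, 0, 0], "fingers": 1},
    {"dp": [0, 0, -0.18], "angular": [0, 0, 0], "fingers": 1},
    {"dp": [0, 0, -0.3], "angular": [0, 0, 0], "fingers": 1},
    {"dp": [0.04, 0.025, -0.4], "angular": [0, 0, 0], "fingers": 1},
    {"dp": [0.12, 0.075, -0.47], "angular": [0, 0, 0], "fingers": 1},
    {"dp": [0.22, 0.14, -0.5], "angular": [0, 0, 0], "fingers": 1},
    {"dp": [0.32, 0.2, -0.5], "angular": [0, 0, 0], "fingers": 1},
  ],
)

```text
time: 37.0
tool_pos: [479.5, 158.2, 123.0]
tcp_rot: [179.9, 0.0, 124.0]
ft_force: [-0.2, 0.3, -1.4]
finger_gap: 30.3
grip_force: 29.5
```

step_arm(
  targets=[
    {"dp": [0.1, 0.06, 0], "angular": [0, 0, 0], "fingers": 1},
    {"dp": [0.19, 0.12, 0], "angular": [0, 0, 0], "fingers": 1},
    {"dp": [0.26, 0.165, 0], "angular": [0, 0, 0], "fingers": 1},
    {"dp": [0.3, 0.19, 0], "angular": [0, 0, 0], "fingers": 1},
    {"dp": [0.304, 0.19, 0], "angular": [0, 0, 0], "fingers": 1},
    {"dp": [0.304, 0.19, 0], "angular": [0, 0, 0], "fingers": 1},
    {"dp": [0.304, 0.19, 0.05], "angular": [0, 0, 0], "fingers": 1},
    {"dp": [0.304, 0.19, 0.1], "angular": [0, 0, 0], "fingers": 1},
  ],
)

```text
time: 38.0
tool_pos: [476.2, 228.6, 100.4]
tcp_rot: [-180.0, -0.0, 124.0]
ft_force: [-0.6, 0.8, 0.6]
finger_gap: 30.2
grip_force: 29.5
```

```bash
python3 - <<'E'
from h import *
s=sense(); print(s["time"],s["tool_pos"],s["tcp_rot"],s["finger_gap"],s["grip_force"]); p=camera_params("wrist"); im=snapshot("wrist"); cv2.imwrite("pics/w9.png",im)
u=proj("wrist",np.array([476.7,229,6]),p).astype(int); print(u,ringfit("wrist",im,62,[max(0,u[0]-110),max(0,u[1]-110),min(512,u[0]+110),min(220,u[1]+110)],p))
x=Ro.from_euler('xyz',s['tcp_rot'],degrees=True).inv().apply(np.array([476.7,229,22])-s['tool_pos'])/200;print(x)
E
```

```text
38.0 [476.18585023 228.58471105 100.40065784] [-1.79981645e+02 -2.36964798e-03  1.23978615e+02] 30.229942479400087 29.48562741279602
[255 195] (array([475.44062797, 230.32360025]), np.float64(40.10858471908742), 2923)
[2.68922480e-04 3.41785215e-03 3.92002226e-01]
```

View pics/w9.png

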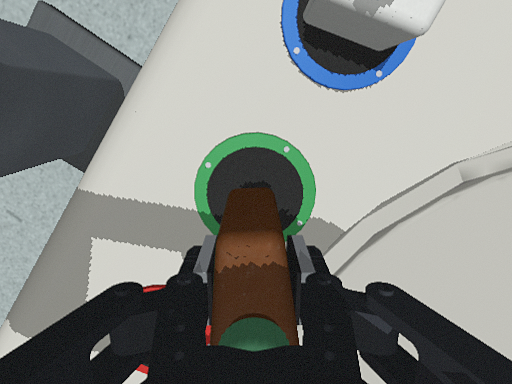

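The bottle hangs straight at (255,260) over the green ring centred at about (255,193). I lower it and release.

step_arm(
  targets=[
    {"dp": [0.002, 0.001, 0.05], "angular": [0, 0, 0], "fingers": 1},
    {"dp": [0.002, 0.001, 0.12], "angular": [0, 0, 0], "fingers": 1},
    {"dp": [0.002, 0.001, 0.2], "angular": [0, 0, 0], "fingers": 1},
    {"dp": [0.002, 0.001, 0.28], "angular": [0, 0, 0], "fingers": 1},
    {"dp": [0.002, 0.001, 0.34], "angular": [0, 0, 0], "fingers": 1},
    {"dp": [0.002, 0.001, 0.37], "angular": [0, 0, 0], "fingers": 1},
    {"dp": [0.002, 0.001, 0.38], "angular": [0, 0, 0], "fingers": 1},
    {"dp": [0.002, 0.001, 0.384], "angular": [0, 0, 0], "fingers": 1},
  ],
)

```text
time: 39.05
tool_pos: [476.6, 229.6, 24.9]
tcp_rot: [180.0, 0.0, 124.0]
ft_force: [-0.2, 0.6, -0.4]
finger_gap: 30.5
grip_force: 29.5
```

step_arm(
  targets=[
    {"dp": [0, 0, 0.004], "angular": [0, 0, 0], "fingers": 1},
    {"dp": [0, 0, 0.008], "angular": [0, 0, 0], "fingers": 1},
    {"dp": [0, 0, 0.008], "angular": [0, 0, 0], "fingers": 1},
    {"dp": [0, 0, 0.008], "angular": [0, 0, 0], "fingers": 0.6},
    {"dp": [0, 0, 0.008], "angular": [0, 0, 0], "fingers": 0.5},
    {"dp": [0, 0, 0.008], "angular": [0, 0, 0], "fingers": 0.35},
    {"dp": [0, 0, 0.008], "angular": [0, 0, 0], "fingers": 0.2},
    {"dp": [0, 0, 0.008], "angular": [0, 0, 0], "fingers": 0},
  ],
)

```text
time: 40.05
tool_pos: [476.2, 229.5, 22.9]
tcp_rot: [180.0, -0.0, 124.0]
ft_force: [-0.4, -1.0, 0.1]
finger_gap: 83.7
grip_force: 0.0
```

step_arm(
  targets=[
    {"dp": [0, 0, -0.05], "angular": [0, 0, 0], "fingers": 0},
    {"dp": [0, 0, -0.18], "angular": [0, 0, 0], "fingers": 0},
    {"dp": [0, 0, -0.36], "angular": [0, 0, 0], "fingers": 0},
    {"dp": [0, 0, -0.54], "angular": [0, 0, 0.055], "fingers": 0},
    {"dp": [-0.1, -0.07, -0.68], "angular": [0, 0, 0.11], "fingers": 0},
    {"dp": [-0.25, -0.17, -0.78], "angular": [0, 0, 0.165], "fingers": 0},
    {"dp": [-0.42, -0.28, -0.8], "angular": [0, 0, 0.22], "fingers": 0},
    {"dp": [-0.6, -0.405, -0.8], "angular": [0, 0, 0.275], "fingers": 0},
  ],
)

```text
time: 41.05
tool_pos: [476.7, 83.8, 184.7]
tcp_rot: [179.9, -0.1, 74.2]
ft_force: [0.6, -0.1, -0.8]
finger_gap: 85.5
grip_force: 0.0
```

step_arm(
  targets=[
    {"dp": [-0.12, 0.04, 0], "angular": [0, 0, 0.055], "fingers": 0},
    {"dp": [-0.25, 0.08, 0], "angular": [0, 0, 0.11], "fingers": 0},
    {"dp": [-0.38, 0.125, 0], "angular": [0, 0, 0.165], "fingers": 0},
    {"dp": [-0.5, 0.17, 0], "angular": [0, 0, 0.22], "fingers": 0},
    {"dp": [-0.6, 0.2, 0], "angular": [0, 0, 0.275], "fingers": 0},
    {"dp": [-0.66, 0.22, 0], "angular": [0, 0, 0.33], "fingers": 0},
    {"dp": [-0.688, 0.232, 0], "angular": [0, 0, 0.385], "fingers": 0},
    {"dp": [-0.688, 0.232, 0], "angular": [0, 0, 0.414], "fingers": 0},
  ],
)

```text
time: 42.05
tool_pos: [484.3, -60.9, 183.7]
tcp_rot: [180.0, -0.0, -0.3]
ft_force: [0.8, -0.1, -1.0]
finger_gap: 85.2
grip_force: 0.0
```

```bash
python3 - <<'E'
from h import *
s=sense(); print(s["time"],s["tool_pos"],s["tcp_rot"]); p=camera_params("wrist"); im=snapshot("wrist")
print(capcentre("wrist",im,0,proj("wrist",np.array([484.8,-61.3,50]),p),50,p,rad=60))
move_to(484.8,-61.3,14,0)
E
```

```text
42.05 [484.28290787 -60.85882224 183.72717922] [ 1.79984456e+02 -4.39523164e-02 -2.97008820e-01]
[(array([254.32328767, 182.03287671]), np.int32(365), array([485.13341827, -61.8811634 ])), (array([259.42857143, 167.67857143]), np.int32(28), array([497.63224887, -66.25743744]))]
dp [0.002 0.003 0.849] ang [ 0.0001 -0.0003 -0.0027]
```

step_arm(
  newtons=25,
  targets=[
    {"dp": [0.002, 0.003, 0.06], "angular": [0, 0, 0], "fingers": 0.3},
    {"dp": [0.003, 0.004, 0.18], "angular": [0, 0, 0], "fingers": 0.3},
    {"dp": [0.003, 0.004, 0.32], "angular": [0, 0, 0], "fingers": 0.3},
    {"dp": [0.003, 0.004, 0.48], "angular": [0, 0, 0], "fingers": 0.3},
    {"dp": [0.003, 0.004, 0.63], "angular": [0, 0, 0], "fingers": 0.3},
    {"dp": [0.003, 0.004, 0.76], "angular": [0, 0, 0], "fingers": 0.3},
    {"dp": [0.003, 0.004, 0.83], "angular": [0, 0, 0], "fingers": 0.3},
    {"dp": [0.003, 0.004, 0.848], "angular": [0, 0, 0], "fingers": 0.3},
  ],
)

```text
time: 43.1
tool_pos: [484.0, -60.8, 12.3]
tcp_rot: [-180.0, 0.1, 0.1]
ft_force: [0.8, 0.4, -1.1]
finger_gap: 59.7
grip_force: 0.0
```

step_arm(
  targets=[
    {"dp": [0, 0, 0], "angular": [0, 0, 0], "fingers": 0.5},
    {"dp": [0, 0, 0], "angular": [0, 0, 0], "fingers": 0.6},
    {"dp": [0, 0, 0], "angular": [0, 0, 0], "fingers": 0.7},
    {"dp": [0, 0, 0], "angular": [0, 0, 0], "fingers": 0.8},
    {"dp": [0, 0, 0], "angular": [0, 0, 0], "fingers": 0.9},
    {"dp": [0, 0, 0], "angular": [0, 0, 0], "fingers": 1},
    {"dp": [0, 0, 0], "angular": [0, 0, 0], "fingers": 1},
    {"dp": [0, 0, 0], "angular": [0, 0, 0], "fingers": 1},
  ],
)

```text
time: 44.1
tool_pos: [485.4, -61.2, 14.1]
tcp_rot: [180.0, -0.1, -0.0]
ft_force: [-1.0, 0.2, 6.7]
finger_gap: 21.1
grip_force: 24.5
```

step_arm(
  targets=[
    {"dp": [0, 0, -0.03], "angular": [0, 0, 0], "fingers": 1},
    {"dp": [0, 0, -0.12], "angular": [0, 0, 0], "fingers": 1},
    {"dp": [0, -0.04, -0.24], "angular": [0, 0, 0], "fingers": 1},
    {"dp": [-0.01, -0.13, -0.34], "angular": [0, 0, 0], "fingers": 1},
    {"dp": [-0.01, -0.26, -0.38], "angular": [0, 0, 0], "fingers": 1},
    {"dp": [-0.02, -0.4, -0.38], "angular": [0, 0, 0], "fingers": 1},
    {"dp": [-0.02, -0.54, -0.38], "angular": [0, 0, 0], "fingers": 1},
    {"dp": [-0.022, -0.64, -0.38], "angular": [0, 0, 0], "fingers": 1},
  ],
)

```text
time: 45.1
tool_pos: [480.7, 68.1, 90.7]
tcp_rot: [-180.0, -0.1, 0.0]
ft_force: [-0.6, 0.4, -0.1]
finger_gap: 21.6
grip_force: 24.5
```

step_arm(
  targets=[
    {"dp": [0, -0.06, 0], "angular": [0, 0, 0], "fingers": 1},
    {"dp": [0, -0.077, 0.06], "angular": [0, 0, 0], "fingers": 1},
    {"dp": [0, -0.077, 0.14], "angular": [0, 0, 0], "fingers": 1},
    {"dp": [0, -0.077, 0.23], "angular": [0, 0, 0], "fingers": 1},
    {"dp": [0, -0.077, 0.31], "angular": [0, 0, 0], "fingers": 1},
    {"dp": [0, -0.077, 0.35], "angular": [0, 0, 0], "fingers": 1},
    {"dp": [0, -0.077, 0.365], "angular": [0, 0, 0], "fingers": 1},
    {"dp": [0, -0.077, 0.37], "angular": [0, 0, 0], "fingers": 1},
  ],
)

```text
time: 46.1
tool_pos: [480.7, 82.3, 15.5]
tcp_rot: [-180.0, -0.0, -0.0]
ft_force: [-0.3, 1.6, 0.8]
finger_gap: 21.2
grip_force: 24.5
```

step_arm(
  targets=[
    {"dp": [0, 0, 0.003], "angular": [0, 0, 0], "fingers": 1},
    {"dp": [0, 0, 0.006], "angular": [0, 0, 0], "fingers": 1},
    {"dp": [0, 0, 0.006], "angular": [0, 0, 0], "fingers": 1},
    {"dp": [0, 0, 0.006], "angular": [0, 0, 0], "fingers": 0.7},
    {"dp": [0, 0, 0.006], "angular": [0, 0, 0], "fingers": 0.6},
    {"dp": [0, 0, 0.006], "angular": [0, 0, 0], "fingers": 0.5},
    {"dp": [0, 0, 0.006], "angular": [0, 0, 0], "fingers": 0.4},
    {"dp": [0, 0, 0.006], "angular": [0, 0, 0], "fingers": 0.3},
  ],
)

```text
time: 47.1
tool_pos: [480.4, 82.3, 14.1]
tcp_rot: [-180.0, -0.0, -0.0]
ft_force: [-0.7, 0.3, 0.1]
finger_gap: 59.7
grip_force: 0.0
```

step_arm(
  targets=[
    {"dp": [0, 0, -0.06], "angular": [0, 0, 0], "fingers": 0.3},
    {"dp": [0, 0, -0.2], "angular": [0, 0, 0], "fingers": 0.3},
    {"dp": [0, 0, -0.4], "angular": [0, 0, 0], "fingers": 0.3},
    {"dp": [0.05, 0.07, -0.6], "angular": [0, 0, 0], "fingers": 0.3},
    {"dp": [0.15, 0.2, -0.76], "angular": [0, 0, 0], "fingers": 0.3},
    {"dp": [0.3, 0.4, -0.84], "angular": [0, 0, 0], "fingers": 0.3},
    {"dp": [0.48, 0.63, -0.85], "angular": [0, 0, 0], "fingers": 0.3},
    {"dp": [0.62, 0.83, -0.85], "angular": [0, 0, 0], "fingers": 0.3},
  ],
)

```text
time: 48.1
tool_pos: [605.9, -85.4, 185.9]
tcp_rot: [180.0, -0.1, -0.0]
ft_force: [-0.3, 0.7, -0.2]
finger_gap: 59.9
grip_force: 0.0
```

step_arm(
  targets=[
    {"dp": [0.08, 0.1, 0], "angular": [0, 0, 0], "fingers": 0.3},
    {"dp": [0.138, 0.157, 0], "angular": [0, 0, 0], "fingers": 0.3},
    {"dp": [0.138, 0.157, 0.1], "angular": [0, 0, 0], "fingers": 0.3},
    {"dp": [0.138, 0.157, 0.2], "angular": [0, 0, 0], "fingers": 0.3},
    {"dp": [0.138, 0.157, 0.3], "angular": [0, 0, 0], "fingers": 0.3},
    {"dp": [0.138, 0.157, 0.35], "angular": [0, 0, 0], "fingers": 0.3},
    {"dp": [0.138, 0.157, 0.35], "angular": [0, 0, 0], "fingers": 0.3},
    {"dp": [0.138, 0.157, 0.35], "angular": [0, 0, 0], "fingers": 0.3},
  ],
)

```text
time: 49.1
tool_pos: [632.5, -115.1, 114.9]
tcp_rot: [180.0, -0.1, 0.0]
ft_force: [0.3, -0.3, -0.1]
finger_gap: 59.7
grip_force: 0.0
```

```bash
python3 - <<'E'
from h import *
s=sense(); print(s["time"],s["tool_pos"],s["tcp_rot"]); p=camera_params("wrist"); im=snapshot("wrist")
print(capcentre("wrist",im,140,proj("wrist",np.array([632.3,-115.2,50]),p),50,p,rad=60))
move_to(632.3,-115.2,14,0)
E
```

```text
49.1 [ 632.49191786 -115.08230669  114.9497741 ] [ 1.79982388e+02 -7.09816752e-02  5.61282836e-03]
[(array([254.37544484, 209.64412811]), np.int32(562), array([ 632.05808627, -115.96335386]))]
dp [-0.003 -0.     0.506] ang [ 0.0002 -0.0005  0.    ]
```

step_arm(
  newtons=25,
  targets=[
    {"dp": [0, 0, 0.06], "angular": [0, 0, 0], "fingers": 0.3},
    {"dp": [0, 0.002, 0.15], "angular": [0, 0, 0], "fingers": 0.3},
    {"dp": [0, 0.002, 0.26], "angular": [0, 0, 0], "fingers": 0.3},
    {"dp": [0, 0.002, 0.37], "angular": [0, 0, 0], "fingers": 0.3},
    {"dp": [0, 0.002, 0.45], "angular": [0, 0, 0], "fingers": 0.3},
    {"dp": [0, 0.002, 0.49], "angular": [0, 0, 0], "fingers": 0.3},
    {"dp": [0, 0.002, 0.504], "angular": [0, 0, 0], "fingers": 0.3},
    {"dp": [0, 0.002, 0.504], "angular": [0, 0, 0], "fingers": 0.4},
  ],
)

```text
time: 50.15
tool_pos: [632.5, -115.6, 13.8]
tcp_rot: [180.0, -0.1, -0.0]
ft_force: [0.8, 0.4, 0.6]
finger_gap: 51.6
grip_force: 0.0
```

step_arm(
  targets=[
    {"dp": [0, 0, 0], "angular": [0, 0, 0], "fingers": 0.5},
    {"dp": [0, 0, 0], "angular": [0, 0, 0], "fingers": 0.6},
    {"dp": [0, 0, 0], "angular": [0, 0, 0], "fingers": 0.7},
    {"dp": [0, 0, 0], "angular": [0, 0, 0], "fingers": 0.8},
    {"dp": [0, 0, 0], "angular": [0, 0, 0], "fingers": 0.9},
    {"dp": [0, 0, 0], "angular": [0, 0, 0], "fingers": 1},
    {"dp": [0, 0, 0], "angular": [0, 0, 0], "fingers": 1},
    {"dp": [0, 0, 0], "angular": [0, 0, 0], "fingers": 1},
  ],
)

```text
time: 51.15
tool_pos: [632.2, -115.6, 13.7]
tcp_rot: [180.0, -0.0, -0.0]
ft_force: [-0.3, 0.2, 4.9]
finger_gap: 21.2
grip_force: 24.7
```

step_arm(
  targets=[
    {"dp": [0, 0, -0.03], "angular": [0, 0, 0], "fingers": 1},
    {"dp": [0, 0, -0.12], "angular": [0, 0, 0], "fingers": 1},
    {"dp": [-0.04, -0.015, -0.24], "angular": [0, 0, 0], "fingers": 1},
    {"dp": [-0.13, -0.05, -0.34], "angular": [0, 0, 0], "fingers": 1},
    {"dp": [-0.26, -0.1, -0.38], "angular": [0, 0, 0], "fingers": 1},
    {"dp": [-0.4, -0.15, -0.38], "angular": [0, 0, 0], "fingers": 1},
    {"dp": [-0.54, -0.2, -0.38], "angular": [0, 0, 0], "fingers": 1},
    {"dp": [-0.66, -0.24, -0.38], "angular": [0, 0, 0], "fingers": 1},
  ],
)

```text
time: 52.15
tool_pos: [499.3, -67.1, 90.4]
tcp_rot: [180.0, -0.1, -0.0]
ft_force: [0.5, 0.3, -0.2]
finger_gap: 20.9
grip_force: 24.5
```

step_arm(
  targets=[
    {"dp": [-0.06, -0.02, 0], "angular": [0, 0, 0], "fingers": 1},
    {"dp": [-0.077, -0.03, 0.06], "angular": [0, 0, 0], "fingers": 1},
    {"dp": [-0.077, -0.03, 0.14], "angular": [0, 0, 0], "fingers": 1},
    {"dp": [-0.077, -0.03, 0.23], "angular": [0, 0, 0], "fingers": 1},
    {"dp": [-0.077, -0.03, 0.31], "angular": [0, 0, 0], "fingers": 1},
    {"dp": [-0.077, -0.03, 0.35], "angular": [0, 0, 0], "fingers": 1},
    {"dp": [-0.077, -0.03, 0.365], "angular": [0, 0, 0], "fingers": 1},
    {"dp": [-0.077, -0.03, 0.37], "angular": [0, 0, 0], "fingers": 1},
  ],
)

```text
time: 53.15
tool_pos: [484.9, -61.5, 15.5]
tcp_rot: [180.0, -0.0, -0.0]
ft_force: [0.2, 0.2, 0.4]
finger_gap: 21.3
grip_force: 24.5
```

Next I release, rise, and move towards the middle of the stands for a final look.

step_arm(
  targets=[
    {"dp": [0, 0, 0.003], "angular": [0, 0, 0], "fingers": 1},
    {"dp": [0, 0, 0.007], "angular": [0, 0, 0], "fingers": 1},
    {"dp": [0, 0, 0.007], "angular": [0, 0, 0], "fingers": 1},
    {"dp": [0, 0, 0.007], "angular": [0, 0, 0], "fingers": 0.7},
    {"dp": [0, 0, 0.007], "angular": [0, 0, 0], "fingers": 0.6},
    {"dp": [0, 0, 0.007], "angular": [0, 0, 0], "fingers": 0.5},
    {"dp": [0, 0, 0.007], "angular": [0, 0, 0], "fingers": 0.4},
    {"dp": [0, 0, 0.007], "angular": [0, 0, 0], "fingers": 0.3},
  ],
)

```text
time: 54.15
tool_pos: [484.6, -61.5, 13.9]
tcp_rot: [-180.0, 0.0, -0.0]
ft_force: [-0.1, 0.0, 0.4]
finger_gap: 59.8
grip_force: 0.0
```

step_arm(
  targets=[
    {"dp": [0, 0, -0.06], "angular": [0, 0, 0], "fingers": 0.3},
    {"dp": [0, 0, -0.2], "angular": [0, 0, 0], "fingers": 0.3},
    {"dp": [0, 0, -0.4], "angular": [0, 0, 0], "fingers": 0.3},
    {"dp": [0, 0, -0.6], "angular": [0, 0, 0], "fingers": 0},
    {"dp": [0, 0, -0.8], "angular": [0, 0, 0], "fingers": 0},
    {"dp": [-0.05, -0.1, -0.95], "angular": [0, 0, 0], "fingers": 0},
    {"dp": [-0.1, -0.25, -1], "angular": [0, 0, 0], "fingers": 0},
    {"dp": [-0.15, -0.4, -1], "angular": [0, 0, 0], "fingers": 0},
  ],
)

```text
time: 55.15
tool_pos: [455.1, 19.1, 216.4]
tcp_rot: [180.0, -0.2, -0.0]
ft_force: [-0.7, 0.6, -0.9]
finger_gap: 85.4
grip_force: 0.0
```

step_arm(
  targets=[
    {"dp": [0, -0.14, -0.05], "angular": [0, 0, 0], "fingers": 0},
    {"dp": [0, -0.28, -0.1], "angular": [0, 0, 0], "fingers": 0},
    {"dp": [0, -0.42, -0.2], "angular": [0, 0, 0], "fingers": 0},
    {"dp": [0, -0.56, -0.3], "angular": [0, 0, 0], "fingers": 0},
    {"dp": [0, -0.7, -0.4], "angular": [0, 0, 0], "fingers": 0},
    {"dp": [0, -0.8, -0.5], "angular": [0, 0, 0], "fingers": 0},
    {"dp": [0, -0.85, -0.5], "angular": [0, 0, 0], "fingers": 0},
    {"dp": [0, -0.85, -0.5], "angular": [0, 0, 0], "fingers": 0},
  ],
)

```text
time: 56.15
tool_pos: [454.3, 188.6, 313.3]
tcp_rot: [180.0, 0.0, 0.0]
ft_force: [0.3, 0.1, -0.4]
finger_gap: 85.2
grip_force: 0.0
```

```bash
python3 - <<'E'
from h import *
s=sense(); print(s["time"],s["tool_pos"],s["tcp_rot"]); p=camera_params("wrist"); im=snapshot("wrist"); cv2.imwrite("pics/w10.png",im)
S={"blue":(461.5,364.3,118),"green":(476.5,229.3,62),"red":(481,82.2,2),"purple":(484.7,-61.6,135)}
for n,(x,y,h) in S.items():
    u=proj("wrist",np.array([x,y,6]),p).astype(int)
    try: print(n,u,ringfit("wrist",im,h,[max(0,u[0]-55),max(0,u[1]-55),min(512,u[0]+55),min(384,u[1]+55)],p))
    except Exception as e: print(n,u,e)
for n,(x,y,h) in S.items():
    b=n in("blue","green"); z=83 if b else 50
    u=proj("wrist",np.array([x,y,z]),p); print(n,"cap",capcentre("wrist",im,{"blue":105,"green":68,"red":0,"purple":140}[n],u,z,p,rad=30)[:1])
    if b:
        d=[e for e in masks_of("wrist",n+"_bottle_center") if np.hypot(*(np.array(e["at"])-u))<50]
        if d: print(fit_bottle([("wrist",p,d[0]["pixels"])],x,y,yaws=(-90,-75) if n=="blue" else (20,35,45))[:1])
print(at_z("wrist",pinpoint("wrist","label_roll_center")[0]["at"],14,p) if pinpoint("wrist","label_roll_center") else "no roll")
E
```

```text
56.15 [454.27789348 188.64007921 313.34499773] [1.79979993e+02 3.44550490e-02 4.58460478e-02]
blue [123 145] (array([461.22535827, 363.0152922 ]), np.float64(40.77616170698621), 995)
green [222 134] (array([476.33916984, 228.78761271]), np.float64(40.44143418654429), 1207)
red [332 131] (array([480.73934215,  82.17927695]), np.float64(40.506671843104996), 1404)
purple [440 128] (array([484.57102028, -60.59701716]), np.float64(40.6173057644643), 1346)
blue cap [(array([101.75537634, 160.90860215]), np.int32(372), array([454.98283994, 360.79453602]))]
[(np.float64(0.818), [461.4, 362.3, -79.5])]
green cap [(array([223.88853503, 137.73248408]), np.int32(314), array([481.26488175, 221.33021746]))]
[(np.float64(0.802), [475.5, 225.3, 42.4])]
red cap [(array([341.485, 135.49 ]), np.int32(200), array([480.21069328,  81.59000478]))]
purple cap [(array([439.60878378, 126.98918919]), np.int32(1480), array([490.45882602, -35.87773197]))]
no roll
```

View pics/w10.png

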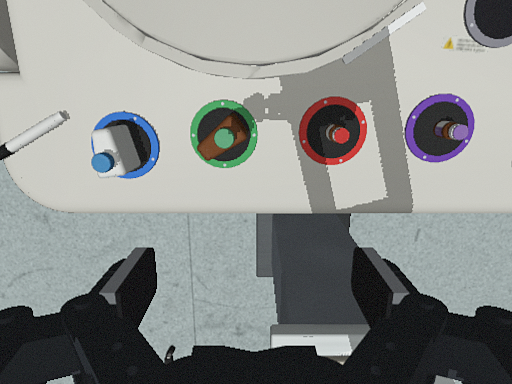

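The final view shows all four upright on their matching stands: blue cap at (103,161), green at (224,138), red at (341,135) and purple at (460,131). The blue, green and red offsets are within about 3 mm. The purple cap's colour merged with its ring, so I rely on the release pose there, which was (484.6,-61.5) against a stand at about (484.7,-61). I hand in.

```bash
python3 -c "
from bench import *
print(hand_in())"
```

```text
the job is handed in; nothing more can be done
None
```

The job is handed in at about 56 s of robot time: all four items stand upright on the stands matching their caps (about 3 mm off centre at most where measured; purple vial judged from its release pose), and the arm never went near the label roll, though the final check could not see it.

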